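Clear spent drying tubes for regeneration

TASK

Lay all three drying tubes flat in the lanes of the ejection rack, slide the tray up under the rack's mouths, then take the push rod and push the spent pink plug out of every tube that still holds one, in from the lane's open end, so that it drops out of the far mouth into the tray. When all the plugs are in the tray, lay the rod back in the forks of its stand and slide the tray by its handle, without lifting it, to the middle of the heating mat and square with it; the emptied tubes stay seated in the rack. Do not touch the plugs with the gripper, and leave the other things on the bench where they are.

Things in the scene. Friction and masses are not known exactly. Their poses are not given: they have to be found in the camera images.
- tube0_mid (a point): A clear drying tube, 130 mm long, open at both ends (alike): outside 41 mm across, bore 34 mm, a square aluminium flange 52 x 52 x 12 mm on each end, 0.18 kg. The point is its centre on the bore axis, 26 mm above what it lies on; y runs along the bore. A spring clip along the bore's top (+z) reaches 6 mm in over the middle 60 mm.
- tube1_mid (a point): Another drying tube just like tube0..
- tube2_mid (a point): Another drying tube just like tube0.
- plug0_mid (a point): The spent pink desiccant plug in tube0: a rigid cylinder 30 mm across, 40 mm long, about 40 g, within 10 mm of the tube's middle at the start. The tube's clip holds it: 5 to 10 N along the bore moves it, and past the clip it slides freely. The point is its centre (2 mm below the bore axis); y is its axis. None if that tube is already empty.
- plug1_mid (a point): The same kind of plug, stuck in tube1. None if that tube is empty.
- plug2_mid (a point): The same kind of plug, stuck in tube2. None if that tube is empty.
- rack: Ejection rack, fixed: an aluminium deck 256 x 145 mm (top 42 mm above the bench) on a grey block, with three lanes along y, 72 mm apart. Origin: centre of its underside. The deck ends at y = 73 mm (its underside 36 mm up), the block below at y = 20 mm, so the tray's edge tucks under the mouths. Tubes are laid in from above.
- lane0 (a point): First lane: the point where the centre of a seated tube lies, on the bore axis, 68 mm above the bench. Axes as the rack: y runs from the open entry (-y) to the mouth (+y). Any tube fits any lane, either way round. Steel stop lips at y = 67 mm catch the flange and leave 39 mm between them for the plug to drop out past the deck's edge.
- lane1 (a point): Second (middle) lane, as lane0. Each lane has black guides at both ends only, gap 56 mm, with roof-shaped tops 24 mm above the deck, which take the flanges (2 mm play each side) and lead a tube in that is up to 8 mm off. The middle 104 mm of a lane is open to the sides.
- lane2 (a point): Third lane, as lane0.
- rod_grip (a point): The push rod, 250 mm long, 0.3 kg: a dark green round handle 26 mm across and 70 mm long, ahead of it a 12 mm steel shaft with a white tip 18 mm across, behind it a 12 mm tail. The point is the handle's centre, on the axis; y points to the tip, whose end is 175 mm ahead of the point; the tail ends 75 mm behind it. It balances 10 mm ahead of the point.
- stand_seat (a point): The rod's stand, fixed: a dark base 70 x 150 mm with two black V forks 10 mm thick, 55 mm behind and 60 mm ahead of this point along y. The point is where the centre of the rod's handle belongs, 55 mm above the bench; y is the way the rod points. The handle hangs free between the forks, which reach 21 mm to each side of the axis and 10 mm above it.
- tray_mid (a point): The loose stainless tray: an open box 270 x 130 mm (x, y), 28 mm high, walls and floor 3 mm, 0.45 kg. The point is the centre of its inner floor, 3 mm above the bench. It starts between the rack and the mat, handle away from the rack. It catches the plugs best squared up to the rack with its middle 95 to 115 mm from the rack's origin along the rack's y (it meets the block at 85 mm).
- tray_handle (a point): The middle of the tray's handle: a dark bar 12 x 12 mm, 110 mm long along the tray's x, held 36 mm clear of the tray's +y wall by brackets 88 mm apart. Its centre is 26 mm above the bench and 107 mm from the tray's middle, on its +y side. Axes as the tray.
- mat_mid (a point): The centre of the thin red-brown silicone heating mat, 330 x 200 mm (x, y), 1 mm thick, no step to slide over. The tray belongs on it with its y axis along the mat's y (handle on the +y side).
- washbottle: A white wash bottle with red cap, 64 mm across, 160 mm high. Not part of the job. Origin at its underside.
- beaker: A glass beaker, 70 mm across, 90 mm high. Not part of the job. Origin at its underside.
- amberjar: An amber glass jar, 60 mm across, 100 mm high. Not part of the job. Origin at its underside.
- vial: A small clear jar with blue cap, 44 mm across, 75 mm high. Not part of the job. Origin at its underside.
- corkring: A cork ring for flasks, 100 mm across, 30 mm high. Not part of the job. Origin at its underside.
- dish: A white porcelain evaporating dish, 76 mm across, 40 mm high. Not part of the job. Origin at its underside.
There are look-alikes about, which are no part of the job. Leave any brown look-alike of the part that bears tube1_mid alone. Leave any yellow look-alike of the part that bears tube0_mid alone.

How it is judged:
By the outcome, as a careful person would: the job done as asked, in the order asked, and still so for the second after the job is handed in, with the robot touching nothing.
Of plug0, plug1, plug2 only 2 to 3 are there at a start; the rules pass over those that are not, and their reading is None.
At some moment in a run one of tray may be knocked a few centimetres aside while the robot is not near it.
Once in a run the grip may slacken for a moment while it holds something.
It also fails if it takes over 210 s, if anything falls off the work surface, if the arm or the gripper's body presses on something with over 40 N, if the wrist force passes 120 N, or if a joint passes its speed limit or range.

ROBOT

A 7-joint arm with a two-finger parallel gripper is mounted at the origin on the work surface. World frame = base frame: x ahead of the robot, y to its left, z up, the work surface at z = 0. Lengths are in m, angles in rad, forces in N, time in s.
With the tool pointing down it reaches from about 0.425 to 0.925 m from the base axis. Payload 6.8 kg.
Tool frame: the origin (TCP) lies at the very end of the fingers, on their centre line; the grasp point (between the pads) lies 19 mm behind it; z points along the fingers, x is the direction in which the jaws open and shut, and the axes are right-handed (so a half turn about z gives the same grasp; the last joint's range is limited). The gripper opens to 85 mm and grips with 20 to 120 N. Pads are 22 mm wide; open, the fingers measure 114 mm over their backs; the gripper's body (76 mm by 85 mm) begins 54 mm behind the grasp point. The pads swing forward as they close: fully open they stand 13 mm farther back than shut.
Start: joints at [1.116, 0.477, 0.022, 1.555, -0.011, 1.109, -0.083], TCP at [0.229, -0.635, 0.231] pointing down, gripper open.
Joint ranges: [-2.96, 2.96], [-0.34, 2.1], [-1.41, 1.46], [0.24, 2.44], [-1.37, 4.51], [0.17, 1.92], [-2.96, 2.96]. Speed limits (rad/s): [2.39, 2.39, 3.14, 3.14, 3.14, 3.14, 3.14].

INTERFACE

Orientations are given as a unit quaternion [w, x, y, z].
In Python, from station import bot gives the robot as it stands.
- The arm moves only by the shell command python3 -m creep 'ROWS' [FORCE]. ROWS is JSON, a list that holds one entry, the list of rows, each a list of 7 numbers: the shift along the tool's x, y, z in cm, then the turn, a rotation vector about the tool's x, y, z in rad, then the opening, from 0 (shut) to 1 (fully open). In form: [[[dx, dy, dz, wx, wy, wz, claw], ...]]. A call has 1 to 10 rows; each row is the pose to reach, as a shift and turn from the pose commanded when the call began, along the tool's axes at that moment; what a row does not reach only later rows make up. A row lasts 1/8 s, in which the tool goes at most 62.5 mm and 10.7 degrees, less where a joint would pass 70% of its speed; a pose out of reach is approached as far as the arm can. A call with a gripper value outside its range is refused whole. The fingers move at their own pace and stop on an object; FORCE is the grip in N (left out, the last holds). Time passes only in rows, so rows that repeat a pose let the fingers close. It gives the time, the measured TCP pose, the force and the opening at its end, in the units of the state.
- bot.get_obs(): the state, without advancing time (a new reading comes with each control period).
- bot.read_camera(name): name is "side" or "top" or "wrist"; returns (picture, depth): 400x640x3 uint8, blue, green, red; 400x640 float32, m along the optical axis (not along the pixel's ray), 0 where there is no reading.
- bot.calibration(name): a dict with "mtx" (3x3 intrinsics, pixels), "rvec" (rotation vector, rad) and "tvec" (3), from world to camera coordinates, as OpenCV has them. Camera axes: x right, y down, z forward; pixel columns grow to the right and rows downward; lengths in m; the calibration is good to about 2 mm. The wrist camera is an equidistant fisheye: a pixel r from the principal point sees the ray r / f radians off the axis. A picture is of the moment at which its call begins: read the wrist's pose just before it. calibration takes no time and is no camera call; for the wrist camera it gives the pose at the moment of the call.
- bot.hand_in(): hands the job in, once; it reports no verdict.
Trained networks look in the newest picture that a camera, given by its name, has taken for a name from the list of things; names that differ only in an ending like _2 or _b are one class to them, and where a whole thing is asked for, a point or a joint stands for the part that bears it (a point fixed in the world has none). Each returns a list of dicts, best first, with "p" (0 to 1); they miss things now and then, are a little off and sometimes report something else, mostly with a low value. They report only what shows in the picture. A call takes as long as a camera call. They do not tell look-alikes from the thing itself.
- bot.find_in(camera, label): "xy" ([column, row] in pixels, amid what is visible of it).
- bot.silhouettes(camera, label): "mask" (400x640 bool, what is visible of it) and "xy" ([column, row] in pixels, amid what is visible of it).
The state is a dict: "t": time; "q": joint angles; "joint_vel": joint speeds; "joint_torque": joint torques, N m; "eef_pos": TCP position; "tool_rot": TCP orientation; "contact_force": force on the tool from outside, world axes, zero at the start; "torque": the same for the moment, N m; "gripper_width": opening from 0.0 (shut) to 1.0 (fully open).
Only numpy, scipy, OpenCV 4.12 (cv2) and the standard library are available. Lean on these libraries where they do the work, as an engineer would, in place of code of your own. Each camera call takes 0.05 s, during which the arm holds its last target.

## Working session

There is one attempt and no reset: what is moved stays moved. The work goes in short steps, Python scripts to look and compute and a shell command to move; the robot and the scene stay as the last step left them, time stands still between calls to the robot, and variables do not carry over. Pictures are saved under pics/ and viewed, and the job is handed in when it is done.

```bash
ls -la; mkdir -p pics; python3 - <<'E'
from station import bot
import cv2
print(bot.get_obs())
for n in ["side","top","wrist"]:
    im,d=bot.read_camera(n); cv2.imwrite(f"pics/a_{n}.png",im); c=bot.calibration(n); print(n,c)
E
```

```text
total 12
drwxr-xr-x  3 agent agent 4096 Dec  6 18:07 .
drwxr-xr-x 23 root  root  4096 Dec  6 18:07 ..
drwxr-xr-x  2 agent agent 4096 Dec  6 18:07 pics
{'t': 0.0, 'q': array([ 1.11590807,  0.47780453,  0.02231338,  1.5565021 , -0.01151488,
        1.10922456, -0.08308699]), 'joint_vel': array([-0.00052151, -0.00024398,  0.00144838,  0.00050928, -0.00068461,
        0.00144295, -0.00029325]), 'joint_torque': array([-9.15849305e-04, -5.96447575e+01,  1.60801850e+00, -2.81197429e+01,
        1.25551934e-02,  9.26978333e-03, -1.90103890e-05]), 'eef_pos': array([ 0.22922028, -0.63425359,  0.23030081]), 'tool_rot': array([-4.74419809e-04,  8.18512599e-01, -5.74487864e-01, -7.71297018e-04]), 'contact_force': array([-0.43900877,  0.25647416, -0.08574769]), 'torque': array([-0.01301009, -0.01267043,  0.00023133]), 'gripper_width': 1.0036585833534133}
side {'mtx': array([[404.03413013,   0.        , 312.73103377],
       [  0.        , 404.03413013, 199.78887313],
       [  0.        ,   0.        ,   1.        ]]), 'rvec': array([ 0.81728494, -2.52132039,  1.12775642]), 'tvec': array([0.32428419, 0.32660726, 0.94776099])}
top {'mtx': array([[382.87740172,   0.        , 321.32168964],
       [  0.        , 382.87740172, 199.87076916],
       [  0.        ,   0.        ,   1.        ]]), 'rvec': array([ 2.16882959, -2.14962923,  0.13811359]), 'tvec': array([-0.11467678,  0.499365  ,  1.23470503])}
wrist {'mtx': array([[309.70691629,   0.        , 319.12647118],
       [  0.        , 309.70691629, 198.52908519],
       [  0.        ,   0.        ,   1.        ]]), 'rvec': array([-2.36919755,  1.66147596,  0.2445897 ]), 'tvec': array([-0.67322349, -0.03841713,  0.37942004])}
```

View pics/a_top.png

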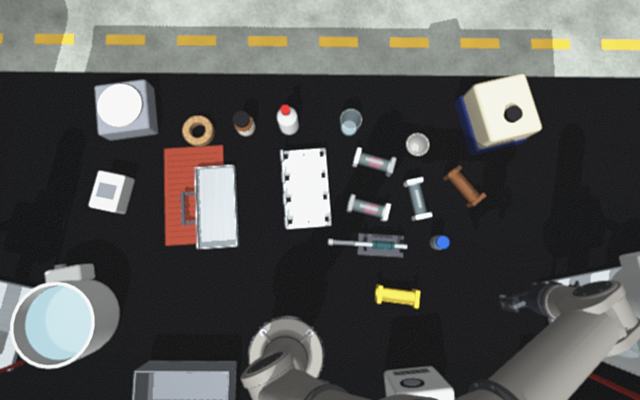

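View pics/a_side.png

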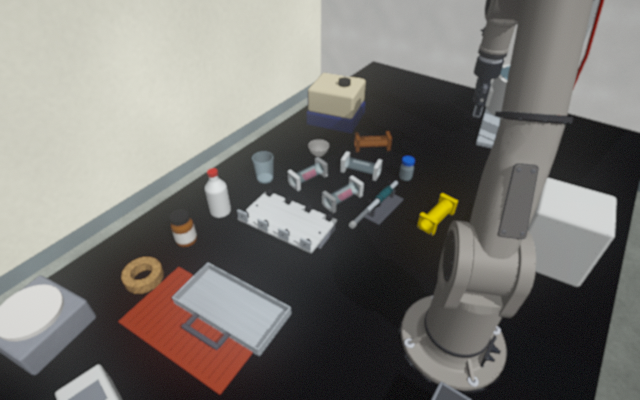

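View pics/a_wrist.png

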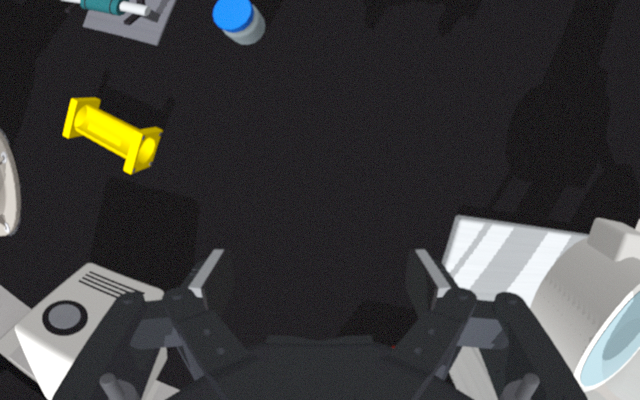

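The top view shows the rack at (305,188), the tray at (216,206) over the mat at (195,195), tubes at (374,161), (368,207) and (417,198), the rod at (368,243), a yellow decoy at (398,296) and a brown one at (465,186). I'll measure next.

```bash
cat > h.py <<'E'
from station import bot
import numpy as np, cv2
from scipy.spatial.transform import Rotation as R
def cal(n):
    c=bot.calibration(n); Rm=cv2.Rodrigues(c['rvec'])[0]; return c['mtx'],Rm,c['tvec']
def rays(n,px,c=None):
    K,Rm,t=c or cal(n); px=np.atleast_2d(px).astype(float)
    x=(px[:,0]-K[0,2])/K[0,0]; y=(px[:,1]-K[1,2])/K[1,1]
    if n=='wrist':
        r=np.hypot(x,y); s=np.where(r>1e-9,np.sin(r)/np.maximum(r,1e-9),1); d=np.stack([x*s,y*s,np.cos(r)],1)
    else: d=np.stack([x,y,np.ones_like(x)],1)
    return -Rm.T@t, d@Rm, d
def onz(n,px,z,c=None):
    o,d,_=rays(n,px,c); k=(z-o[2])/d[:,2]; return o+d*k[:,None]
def proj(n,P,c=None):
    K,Rm,t=c or cal(n); q=np.atleast_2d(P)@Rm.T+t
    if n=='wrist':
        th=np.arctan2(np.hypot(q[:,0],q[:,1]),q[:,2]); u=q[:,:2]/np.maximum(np.hypot(q[:,0],q[:,1]),1e-9)[:,None]*th[:,None]
    else: u=q[:,:2]/q[:,2:]
    return np.stack([u[:,0]*K[0,0]+K[0,2],u[:,1]*K[1,1]+K[1,2]],1)
def cloud(n,depth,c=None,mask=None):
    m=(depth>0) if mask is None else (mask&(depth>0))
    v,u=np.nonzero(m); o,d,dc=rays(n,np.stack([u,v],1),c); return o+d*(depth[v,u]/dc[:,2])[:,None], np.stack([u,v],1)
def rect(P):
    (c,s,a)=cv2.minAreaRect((np.asarray(P)[:,:2]*1000).astype(np.float32)); return np.round(c,1),np.round(s,1),round(a,1)
def delta(pos,yaw=None,rot=None,cur=None):
    "rows' shift in cm/turn from current measured pose to target; yaw: world angle of tool x, tool down"
    o=bot.get_obs(); p=o['eef_pos']; w,x,y,z=o['tool_rot']; Rc=R.from_quat([x,y,z,w])
    if yaw is not None:
        Rt=R.from_matrix(np.array([[np.cos(yaw),np.sin(yaw),0],[np.sin(yaw),-np.cos(yaw),0],[0,0,-1]]).astype(float))
    else: Rt=Rc
    d=Rc.inv().apply(np.asarray(pos)-p)*100; rv=(Rc.inv()*Rt).as_rotvec()
    print('t',round(o['t'],2),'at',p.round(4),'row',d.round(2).tolist(),rv.round(3).tolist()); return d,rv
E
python3 - <<'E'
from h import *
im,d=bot.read_camera('top'); c=cal('top')
np.save('top_d.npy',d)
for l in ['tube0_mid','rack','rod_grip','stand_seat','tray_mid','tray_handle','mat_mid','plug0_mid']:
    for r in bot.silhouettes('top',l)[:5]:
        if r['p']<.2: continue
        P,_=cloud('top',d,c,r['mask'])
        if len(P)<5: print(l,r['p'],r['xy'],'few');continue
        print(l,round(r['p'],2),np.round(r['xy']),r['mask'].sum(),'med',np.median(P,0).round(3),'z',np.percentile(P[:,2],[5,95]).round(3),rect(P))
E
```

```text
tube0_mid 0.97 [366. 208.] 527 med [ 0.476 -0.266  0.045] z [0.031 0.054] (array([ 478. , -264.4]), array([129.3,  52.4]), 76.0)
tube0_mid 0.87 [399. 294.] 657 med [ 0.197 -0.354  0.045] z [0.005 0.055] (array([ 192.4, -361.5]), array([144.9,  53.9]), 83.1)
tube0_mid 0.6 [437. 243.] 209 med [ 0.365 -0.485  0.074] z [0.02  0.079] (array([ 364.7, -491.1]), array([39.8, 38.4]), 85.5)
rack 0.56 [307. 190.] 3406 med [ 0.538 -0.058  0.043] z [0.039 0.063] (array([545.7, -56.2]), array([269.2, 152.2]), 6.4)
rod_grip 0.67 [378. 242.] 359 med [ 0.359 -0.287  0.063] z [0.056 0.07 ] (array([ 356.8, -258.5]), array([ 26.4, 239.2]), 0.6)
rod_grip 0.58 [365. 206.] 540 med [ 0.476 -0.266  0.045] z [0.031 0.054] (array([ 478.2, -265.1]), array([130.7,  53.1]), 76.0)
rod_grip 0.44 [438. 244.] 215 med [ 0.365 -0.484  0.073] z [0.011 0.079] (array([ 364.7, -491.1]), array([39.8, 38.4]), 85.5)
rod_grip 0.4 [289. 120.] 469 med [ 0.749 -0.     0.108] z [0.019 0.162] (array([758.9,   2.4]), array([55.9, 63.5]), 13.4)
rod_grip 0.26 [379. 248.] 683 med [ 0.35  -0.307  0.007] z [0.003 0.061] (array([ 356.1, -308.7]), array([150.,  70.]), 87.2)
stand_seat 0.82 [378. 248.] 688 med [ 0.35  -0.307  0.007] z [0.003 0.061] (array([ 356.1, -308.3]), array([149.3,  69.9]), 87.3)
tray_mid 0.6 [291. 123.] 522 med [0.75  0.    0.106] z [0.001 0.162] (array([782.8,   8.4]), array([104.1,  73.8]), 19.1)
tray_mid 0.56 [214. 207.] 3401 med [0.48  0.247 0.005] z [0.   0.03] (array([475.7, 263.7]), array([271.2, 179.3]), 4.5)
tray_handle 0.95 [214. 208.] 3536 med [0.476 0.249 0.005] z [0.   0.03] (array([476.7, 264.3]), array([269.9, 180.3]), 4.4)
mat_mid 0.8 [183. 183.] 3307 med [0.557 0.361 0.002] z [-0.002  0.007] (array([521.4, 324.4]), array([332.5, 201.8]), 3.0)
```

```bash
python3 - <<'E'
from h import *
d=np.load('top_d.npy'); c=cal('top'); P,uv=cloud('top',d,c)
def box(x0,x1,y0,y1,z0,z1): 
    m=(P[:,0]>x0)&(P[:,0]<x1)&(P[:,1]>y0)&(P[:,1]<y1)&(P[:,2]>z0)&(P[:,2]<z1); return P[m]
def at(u,v): 
    i=np.argmin(np.hypot(uv[:,0]-u,uv[:,1]-v)); return P[i].round(3)
for u,v in [(374,161),(368,207),(417,198)]: print(at(u,v))
for cen in [(at(374,161)),(at(368,207)),(at(417,198))]:
    B=box(cen[0]-.08,cen[0]+.08,cen[1]-.08,cen[1]+.08,.012,.06); print('tube',rect(B),len(B))
B=box(.38,.70,-.14,.03,.0385,.0455); print('deck',rect(B))
B=box(.38,.70,-.14,.03,.055,.08); 
print('guides+lips pts',len(B)); 
B=box(.33,.62,.17,.33,.02,.035); print('tray rim',rect(B))
o=bot.get_obs(); co,_,_=rays('wrist',[[320,200]]); print('cam',co)
w,x,y,z=o['tool_rot'];print('cam in tool',R.from_quat([x,y,z,w]).inv().apply(co-o['eef_pos']))
im=cv2.imread('pics/a_top.png'); cv2.imwrite('pics/z1.png',cv2.resize(im[130:260,260:480],None,fx=3.6,fy=3.6,interpolation=cv2.INTER_CUBIC))
E
```

```text
[ 0.629 -0.283  0.048]
[ 0.476 -0.262  0.05 ]
[ 0.507 -0.423  0.049]
tube (array([ 633. , -284.9]), array([130.5,  53.4]), 74.8) 538
tube (array([ 477.3, -265. ]), array([130.9,  52.2]), 76.0) 546
tube (array([ 508.1, -427.6]), array([131.3,  52.8]), 12.0) 557
deck (array([540.7, -58.5]), array([257. , 144.9]), 4.8)
guides+lips pts 279
tray rim (array([477.9, 253.4]), array([270.7, 158.7]), 3.7)
cam [ 0.29724563 -0.60897465  0.37468257]
cam in tool [-0.00126239 -0.07254917 -0.1433652 ]
```

View pics/z1.png

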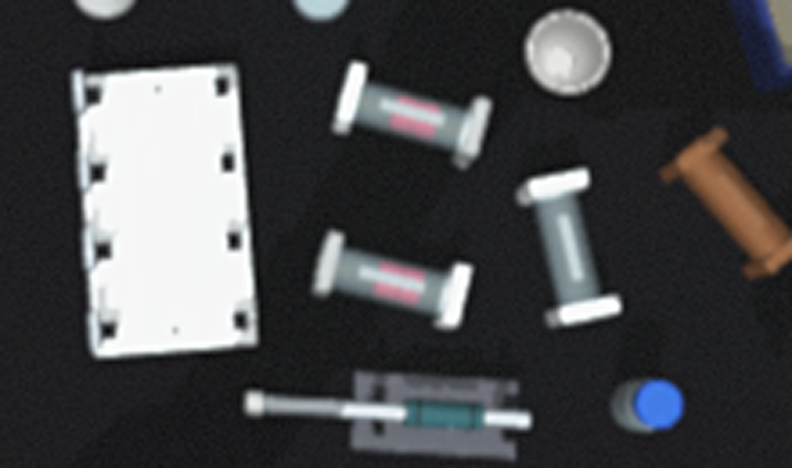

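Clear view: tubes A (633,-285) and B (477,-265) hold plugs, and C (508,-428) looks empty. The fitted sizes match the given ones. First I go above tube A.

```bash
python3 - <<'E'
from h import *
delta([.633,-.285,.15],np.radians(-15.2))
E
```

```text
t 0.6 at [ 0.2294 -0.6348  0.2313] row [-19.18, -49.84, 8.13] [-0.0, -0.0, -0.959]
```

```bash
python3 -m creep '[[[-19.2,-49.8,8,0,0,-0.96,0.75],[-19.2,-49.8,8,0,0,-0.96,0.75],[-19.2,-49.8,8,0,0,-0.96,0.75],[-19.2,-49.8,8,0,0,-0.96,0.75],[-19.2,-49.8,8,0,0,-0.96,0.75],[-19.2,-49.8,8,0,0,-0.96,0.75],[-19.2,-49.8,8,0,0,-0.96,0.75],[-19.2,-49.8,8,0,0,-0.96,0.75],[-19.2,-49.8,8,0,0,-0.96,0.75],[-19.2,-49.8,8,0,0,-0.96,0.75]]]' 60; python3 - <<'E'
from h import *
c=cal('wrist'); im,d=bot.read_camera('wrist'); cv2.imwrite('pics/b.png',im); np.save('b_d.npy',d)
delta([.633,-.285,.15],np.radians(-15.2))
P,uv=cloud('wrist',d,c)
m=(P[:,2]>.012)&(P[:,2]<.06)&(abs(P[:,0]-.633)<.085)&(abs(P[:,1]+.285)<.085); print(rect(P[m]),m.sum())
m=(P[:,2]>.012)&(P[:,2]<.06)&(abs(P[:,0]-.477)<.085)&(abs(P[:,1]+.265)<.085); print(rect(P[m]),m.sum())
E
```

```text
t: 1.85
eef_pos: [0.6353, -0.28, 0.1506]
tool_rot: [-0.001, 0.992, -0.128, 0.0]
contact_force: [-0.6, -0.2, -0.5]
gripper_width: 0.752
t 1.9 at [ 0.6335 -0.2831  0.1509] row [0.0, 0.19, 0.09] [-0.001, 0.0, 0.004]
(array([ 631.2, -283.2]), array([131.2,  52.5]), 74.5) 7550
(array([ 475.8, -263.3]), array([132.4,  54. ]), 76.1) 5908
```

View pics/b.png

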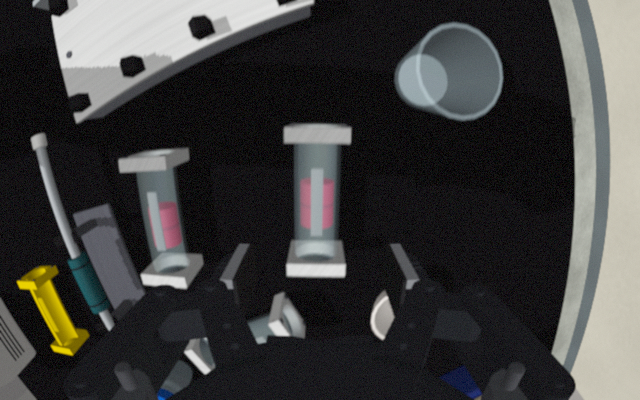

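```bash
python3 -m creep '[[[-0.1,0.1,5,0,0,0,0.75],[-0.1,0.1,9,0,0,0,0.75],[-0.1,0.1,12,0,0,0,0.75],[-0.1,0.1,14,0,0,0,0.75],[-0.1,0.1,14,0,0,0,0.75],[-0.1,0.1,14,0,0,0,0.3],[-0.1,0.1,14,0,0,0,0.3],[-0.1,0.1,14,0,0,0,0.3],[-0.1,0.1,14,0,0,0,0.3],[-0.1,0.1,14,0,0,0,0.3]]]' 60; python3 - <<'E'
from h import *
print(bot.get_obs())
E
```

```text
t: 3.15
eef_pos: [0.6326, -0.2864, 0.0133]
tool_rot: [0.001, 0.991, -0.132, 0.001]
contact_force: [0.7, -0.1, 6.1]
gripper_width: 0.471
{'t': 3.15, 'q': array([ 0.50239447,  0.75844126, -0.24596502,  1.62960647,  0.24104641,
        0.78033495, -0.1145533 ]), 'joint_vel': array([ 0.00040778,  0.00021607,  0.0005548 ,  0.00048406,  0.00133161,
       -0.0003689 ,  0.00167241]), 'joint_torque': array([-4.16672844e-01, -6.42098379e+01, -3.43363278e+00, -1.97732413e+01,
       -5.60911268e-02, -3.04733505e-01,  2.36549426e-02]), 'eef_pos': array([ 0.6325806 , -0.28638942,  0.01327611]), 'tool_rot': array([ 5.25125281e-04,  9.91282806e-01, -1.31742106e-01,  1.46315132e-03]), 'contact_force': array([ 0.65013993, -0.11997136,  6.09987668]), 'torque': array([-0.0178191 ,  0.20940477, -0.06559315]), 'gripper_width': 0.4707514435049671}
```

```bash
python3 -m creep '[[[0,0,-3,0,0,0,0.3],[0,0,-8,0,0,0,0.3],[0,0,-12,0,0,0,0.3],[0,0,-12,0,0,0,0.3]]]' 60; python3 - <<'E'
from h import *
delta([.6128,-.0575,.135],np.radians(4.8))
E
```

```text
t: 3.65
eef_pos: [0.6337, -0.2864, 0.1357]
tool_rot: [0.001, 0.991, -0.132, 0.004]
contact_force: [-0.5, -0.1, -2.5]
gripper_width: 0.464
t 3.65 at [ 0.6337 -0.2864  0.1357] row [-7.99, -21.55, -0.01] [0.002, -0.007, -0.348]
```

```bash
python3 -m creep '[[[-2,-5.4,0,0,0,-0.1,0.3],[-4,-10.8,0,0,0,-0.2,0.3],[-6,-16.2,0,0,0,-0.3,0.3],[-8,-21.6,0,0,0,-0.35,0.3],[-8,-21.6,0,0,0,-0.35,0.3],[-8,-21.6,0,0,0,-0.35,0.3]]]' 60; python3 - <<'E'
from h import *
c=cal('wrist'); im,d=bot.read_camera('wrist'); cv2.imwrite('pics/c.png',im); 
delta([.6128,-.0575,.052],np.radians(4.8))
P,uv=cloud('wrist',d,c)
m=(P[:,2]>.039)&(P[:,2]<.045)&(P[:,0]>.35)&(P[:,1]>-.2)&(P[:,1]<.06); print('deck',rect(P[m]),m.sum())
m=(P[:,2]>.11)&(P[:,2]<.19)&(abs(P[:,0]-.612)<.1)&(abs(P[:,1]+.0575)<.1)
Q=P[m]; print(rect(Q),m.sum())
E
```

```text
t: 4.4
eef_pos: [0.6097, -0.0568, 0.1303]
tool_rot: [0.0, 0.999, 0.043, -0.001]
contact_force: [-0.0, -0.3, -2.4]
gripper_width: 0.462
t 4.45 at [ 0.6099 -0.058   0.1304] row [0.31, -0.03, 7.84] [0.001, 0.002, 0.0]
deck (array([590. , -94.7]), array([354. , 232.8]), 4.9) 26195
(array([608.3, -48.2]), array([108.4, 120.4]), 4.9) 30240
```

View pics/c.png

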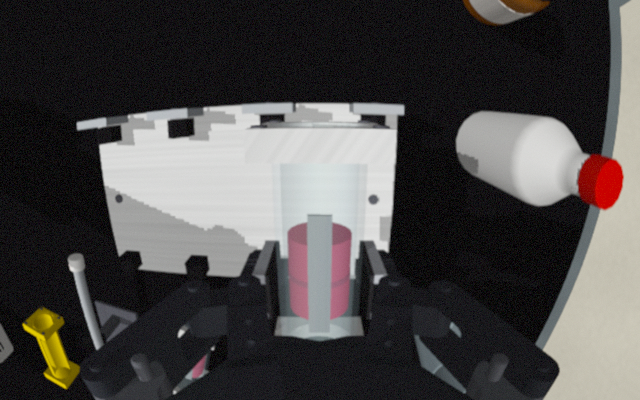

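```bash
python3 - <<'E'
from h import *
c=cal('wrist'); im,d=bot.read_camera('wrist'); P,uv=cloud('wrist',d,c)
a=np.radians(4.8); ex=np.array([np.cos(a),np.sin(a)]); ey=np.array([-ex[1],ex[0]]); O=np.array([.5407,-.0585])
L=np.c_[(P[:,:2]-O)@ex,(P[:,:2]-O)@ey,P[:,2]]
m=(L[:,2]>.12)&(L[:,2]<.19)&(L[:,1]>.03)&(L[:,1]<.12)&(abs(L[:,0]-.072)<.06)
print('flange',np.percentile(L[m],[1,50,99],axis=0).round(4),m.sum())
m=(L[:,2]>.039)&(L[:,2]<.045)&(abs(L[:,0])<.2)&(abs(L[:,1])<.12)
print('deck',np.percentile(L[m],[.3,99.7],axis=0).round(4),rect(P[m]))
E
```

```text
flange [[0.0432 0.0305 0.1248]
 [0.068  0.0525 0.1684]
 [0.0932 0.063  0.1711]] 10644
deck [[-0.1291 -0.0698  0.0408]
 [ 0.1951  0.0737  0.0447]] (array([574.9, -54.4]), array([331.3, 146.3]), 4.9)
```

```bash
python3 -m creep '[[[0.35,0,1,0,0,0,0.3],[0.35,0,3,0,0,0,0.3],[0.35,0,4.5,0,0,0,0.3],[0.35,0,5.5,0,0,0,0.3],[0.35,0,6.5,0,0,0,0.3],[0.35,0,7.2,0,0,0,0.3],[0.35,0,7.5,0,0,0,0.3],[0.35,0,7.5,0,0,0,0.3]]]' 60; python3 - <<'E'
from h import *
c=cal('wrist'); im,d=bot.read_camera('wrist'); P,uv=cloud('wrist',d,c); cv2.imwrite('pics/d.png',im)
a=np.radians(4.8); ex=np.array([np.cos(a),np.sin(a)]); ey=np.array([-ex[1],ex[0]]); O=np.array([.5407,-.0585])
L=np.c_[(P[:,:2]-O)@ex,(P[:,:2]-O)@ey,P[:,2]]
m=(L[:,2]>.075)&(L[:,2]<.12)&(L[:,1]>.03)&(L[:,1]<.12)&(abs(L[:,0]-.072)<.06)
print('flange',np.percentile(L[m],[1,50,99],axis=0).round(4),m.sum())
E
```

```text
t: 5.5
eef_pos: [0.6136, -0.056, 0.0561]
tool_rot: [0.0, 0.999, 0.043, -0.0]
contact_force: [-1.2, -0.3, -2.8]
gripper_width: 0.465
flange [[0.0271 0.0306 0.0751]
 [0.0721 0.054  0.0904]
 [0.1132 0.073  0.0968]] 11267
```

View pics/d.png

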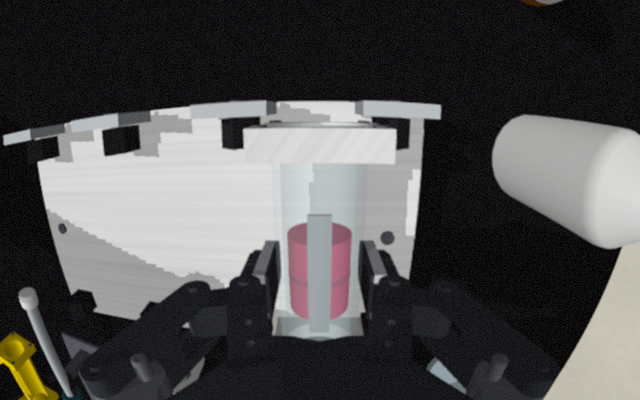

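```bash
python3 -m creep '[[[0,0,0.1,0,0,0,0.3],[0,0,0.2,0,0,0,0.45],[0,0,0.2,0,0,0,0.62],[0,0,0.2,0,0,0,0.62],[0,0,0.2,0,0,0,0.62],[0,0,-2,0,0,0,0.62],[0,0,-5,0,0,0,0.62],[0,0,-9,0,0,0,0.7],[0,0,-9,0,0,0,0.7]]]' 60; python3 - <<'E'
from h import *
c=cal('wrist'); im,d=bot.read_camera('wrist'); P,uv=cloud('wrist',d,c); cv2.imwrite('pics/e.png',im)
a=np.radians(4.8); ex=np.array([np.cos(a),np.sin(a)]); ey=np.array([-ex[1],ex[0]]); O=np.array([.5407,-.0585])
L=np.c_[(P[:,:2]-O)@ex,(P[:,:2]-O)@ey,P[:,2]]
m=(L[:,2]>.085)&(L[:,2]<.105)&(abs(L[:,1])<.12)&(abs(L[:,0]-.072)<.06)
print('flange',np.percentile(L[m],[1,50,99],axis=0).round(4),m.sum(),rect(L[m]))
delta([.477,-.264,.15],np.radians(-14))
E
```

```text
t: 6.68
eef_pos: [0.6166, -0.0558, 0.1499]
tool_rot: [0.0, 0.999, 0.043, 0.004]
contact_force: [-0.4, 0.1, 0.1]
gripper_width: 0.698
flange [[ 0.0473 -0.0652  0.0851]
 [ 0.072   0.0076  0.0889]
 [ 0.0964  0.0642  0.096 ]] 7535 (array([71.8, -1. ]), array([ 52.2, 132.2]), 0.1)
t 6.72 at [ 0.6152 -0.056   0.1479] row [-15.55, 19.54, -0.26] [-0.0, -0.004, 0.33]
```

View pics/e.png

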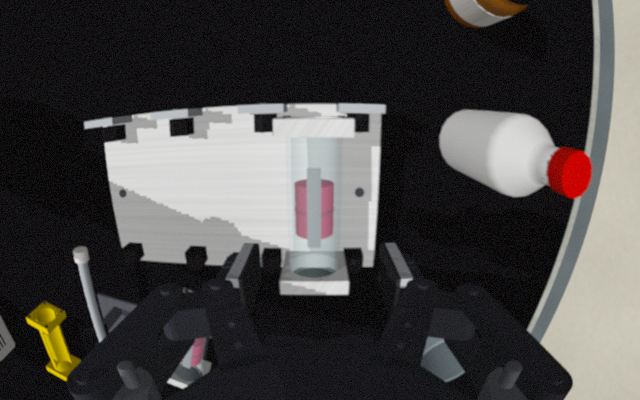

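Tube A is seated (centre 71.8, -1.0 in the rack frame). On to tube B.

```bash
python3 -m creep '[[[-3.9,4.9,0,0,0,0.1,0.75],[-7.8,9.8,0,0,0,0.2,0.75],[-11.7,14.7,0,0,0,0.3,0.75],[-15.6,19.5,0,0,0,0.33,0.75],[-15.6,19.5,0,0,0,0.33,0.75],[-15.6,19.5,0,0,0,0.33,0.75]]]' 60; python3 - <<'E'
from h import *
c=cal('wrist'); im,d=bot.read_camera('wrist'); P,uv=cloud('wrist',d,c)
m=(P[:,2]>.012)&(P[:,2]<.06)&(abs(P[:,0]-.477)<.085)&(abs(P[:,1]+.265)<.085); print(rect(P[m]),m.sum())
delta([.4765,-.2645,.011],np.radians(-14))
E
```

```text
t: 7.48
eef_pos: [0.475, -0.2633, 0.1455]
tool_rot: [-0.0, 0.993, -0.122, -0.0]
contact_force: [-0.7, 0.4, -0.4]
gripper_width: 0.748
(array([ 476. , -262.6]), array([131.4,  52.7]), 76.0) 7914
t 7.53 at [ 0.4757 -0.2624  0.1457] row [0.14, 0.19, 13.47] [-0.001, 0.001, 0.002]
```

```bash
python3 -m creep '[[[0.1,0.1,5,0,0,0,0.75],[0.1,0.1,9,0,0,0,0.75],[0.1,0.1,12,0,0,0,0.75],[0.1,0.1,13.4,0,0,0,0.75],[0.1,0.1,13.4,0,0,0,0.75],[0.1,0.1,13.4,0,0,0,0.3],[0.1,0.1,13.4,0,0,0,0.3],[0.1,0.1,13.4,0,0,0,0.3],[0.1,0.1,13.4,0,0,0,0.3]]]' 60; python3 -m creep '[[[0,0,-3,0,0,0,0.3],[0,0,-8,0,0,0,0.3],[0,0,-12,0,0,0,0.3],[0,0,-12,0,0,0,0.3]]]' 60; python3 - <<'E'
from h import *
delta([.469,-.0675,.13],np.radians(4.8))
E
```

```text
t: 8.65
eef_pos: [0.4772, -0.2652, 0.0138]
tool_rot: [0.0, 0.993, -0.122, 0.001]
contact_force: [-0.3, 1.0, 7.3]
gripper_width: 0.468
t: 9.15
eef_pos: [0.4779, -0.266, 0.1357]
tool_rot: [0.001, 0.993, -0.122, 0.003]
contact_force: [0.3, 0.2, -3.1]
gripper_width: 0.464
t 9.15 at [ 0.4779 -0.266   0.1357] row [-5.68, -19.04, 0.5] [0.003, -0.006, -0.328]
```

```bash
python3 -m creep '[[[-1.4,-4.8,0,0,0,-0.1,0.3],[-2.8,-9.6,0,0,0,-0.2,0.3],[-4.2,-14.4,0,0,0,-0.3,0.3],[-5.7,-19,0,0,0,-0.33,0.3],[-5.7,-19,0,0,0,-0.33,0.3],[-5.7,-19,0,0,0,-0.33,0.3]]]' 60; cat >> h.py <<'E'
A_=np.radians(4.8); ex=np.array([np.cos(A_),np.sin(A_)]); ey=np.array([-ex[1],ex[0]]); O=np.array([.5407,-.0585])
def torack(P): P=np.atleast_2d(P); return np.c_[(P[:,:2]-O)@ex,(P[:,:2]-O)@ey,P[:,2]]
def fromrack(x,y): return O+x*ex+y*ey
def fl(lx,z0,z1,y0=.03,name=None):
    c=cal('wrist'); im,d=bot.read_camera('wrist'); P,uv=cloud('wrist',d,c); L=torack(P)
    if name: cv2.imwrite(f'pics/{name}.png',im)
    m=(L[:,2]>z0)&(L[:,2]<z1)&(L[:,1]>y0)&(L[:,1]<.12)&(abs(L[:,0]-lx)<.06)
    print('flange',np.percentile(L[m],[1,50,99],axis=0).round(4),m.sum(),rect(L[m]))
E
python3 - <<'E'
from h import *
fl(-.072,.13,.19,name='f')
print(torack(bot.get_obs()['eef_pos']))
E
```

```text
t: 9.9
eef_pos: [0.4658, -0.0674, 0.1315]
tool_rot: [0.0, 0.999, 0.043, -0.001]
contact_force: [-1.0, -0.6, -2.1]
gripper_width: 0.466
flange [[-0.1013  0.0305  0.1352]
 [-0.0763  0.0534  0.1684]
 [-0.0514  0.0644  0.1717]] 10661 (array([-76.3,  47.7]), array([52.8, 35.4]), 0.1)
[[-0.07522547 -0.00320303  0.13162542]]
```

View pics/f.png

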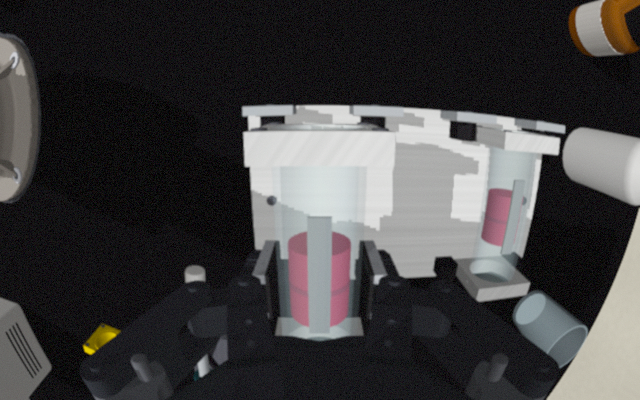

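```bash
python3 -m creep '[[[0.35,0.15,1,0,0,0,0.3],[0.35,0.15,3,0,0,0,0.3],[0.35,0.15,4.5,0,0,0,0.3],[0.35,0.15,5.5,0,0,0,0.3],[0.35,0.15,6.5,0,0,0,0.3],[0.35,0.15,7.2,0,0,0,0.3],[0.35,0.15,7.5,0,0,0,0.3],[0.35,0.15,7.6,0,0,0,0.3],[0.35,0.15,7.7,0,0,0,0.3]]]' 60; python3 - <<'E'
from h import *
fl(-.072,.08,.12,name='g')
print(torack(bot.get_obs()['eef_pos']))
E
```

```text
t: 11.08
eef_pos: [0.4701, -0.068, 0.0557]
tool_rot: [0.0, 0.999, 0.043, -0.0]
contact_force: [-5.2, 0.8, 13.4]
gripper_width: 0.468
flange [[-0.0973  0.0305  0.0807]
 [-0.0722  0.0528  0.0939]
 [-0.0473  0.0634  0.0961]] 9756 (array([-72.1,  47.1]), array([52.5, 34.4]), 0.2)
[[-0.07115747 -0.00357122  0.05580737]]
```

View pics/g.png

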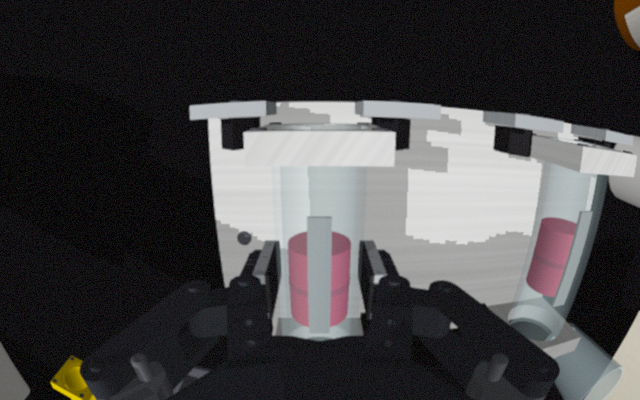

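Tube B is on the deck (13 N, flange top at 0.094). I'll release it and check.

```bash
python3 -m creep '[[[0,0,0,0,0,0,0.45],[0,0,0,0,0,0,0.62],[0,0,0,0,0,0,0.62],[0,0,0,0,0,0,0.62],[0,0,-2,0,0,0,0.62],[0,0,-5,0,0,0,0.62],[0,0,-9,0,0,0,0.7],[0,0,-9,0,0,0,0.7]]]' 60; python3 - <<'E'
from h import *
fl(-.072,.085,.105,y0=-.12,name='i')
delta([.508,-.427,.15],np.radians(-78))
E
```

```text
t: 12.12
eef_pos: [0.4725, -0.068, 0.148]
tool_rot: [0.001, 0.999, 0.043, 0.003]
contact_force: [1.2, 0.2, 0.5]
gripper_width: 0.701
flange [[-0.0967 -0.0664  0.0851]
 [-0.072   0.0063  0.0889]
 [-0.0473  0.0633  0.096 ]] 7681 (array([-72. ,  -1.7]), array([132.1,  52.3]), 90.0)
t 12.18 at [ 0.4712 -0.0681  0.1463] row [0.59, 36.07, -0.33] [-0.001, -0.003, 1.447]
```

```bash
python3 -m creep '[[[0.1,5,0,0,0,0.17,0.75],[0.2,10,0,0,0,0.35,0.75],[0.3,15,0,0,0,0.52,0.75],[0.4,20,0,0,0,0.7,0.75],[0.5,25,0,0,0,0.87,0.75],[0.6,30,0,0,0,1.05,0.75],[0.6,34,0,0,0,1.22,0.75],[0.6,36,0,0,0,1.4,0.75],[0.6,36,0,0,0,1.45,0.75],[0.6,36,0,0,0,1.45,0.75]]]' 60; python3 - <<'E'
from h import *
c=cal('wrist'); im,d=bot.read_camera('wrist'); P,uv=cloud('wrist',d,c); cv2.imwrite('pics/j.png',im)
m=(P[:,2]>.012)&(P[:,2]<.06)&(abs(P[:,0]-.508)<.085)&(abs(P[:,1]+.427)<.075); print(rect(P[m]),m.sum())
delta([.508,-.427,.011],np.radians(-78))
E
```

```text
t: 13.42
eef_pos: [0.5064, -0.4257, 0.1434]
tool_rot: [0.0, 0.776, -0.63, -0.001]
contact_force: [0.4, -0.2, -0.0]
gripper_width: 0.751
(array([ 506.5, -426.7]), array([131.8,  52.4]), 12.4) 8010
t 13.47 at [ 0.5066 -0.4254  0.1438] row [0.2, -0.13, 13.27] [0.002, 0.002, -0.001]
```

View pics/j.png

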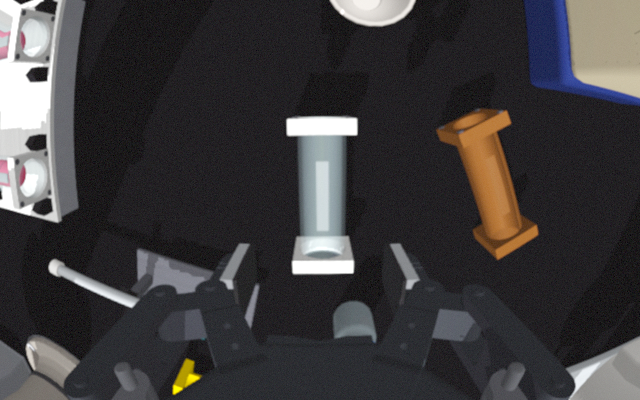

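```bash
python3 -m creep '[[[0.15,0,5,0,0,0,0.75],[0.15,0,9,0,0,0,0.75],[0.15,0,12,0,0,0,0.75],[0.15,0,13.2,0,0,0,0.75],[0.15,0,13.2,0,0,0,0.75],[0.15,0,13.2,0,0,0,0.3],[0.15,0,13.2,0,0,0,0.3],[0.15,0,13.2,0,0,0,0.3],[0.15,0,13.2,0,0,0,0.3]]]' 60; python3 -m creep '[[[0,0,-3,0,0,0,0.3],[0,0,-8,0,0,0,0.3],[0,0,-13,0,0,0,0.3],[0,0,-13,0,0,0,0.3]]]' 60; python3 - <<'E'
from h import *
delta([*fromrack(0,-.003),.14],np.radians(4.8))
E
```

```text
t: 14.6
eef_pos: [0.5085, -0.4284, 0.0152]
tool_rot: [-0.0, 0.776, -0.63, 0.001]
contact_force: [-0.0, 0.2, 6.4]
gripper_width: 0.465
t: 15.1
eef_pos: [0.5098, -0.4295, 0.1485]
tool_rot: [-0.0, 0.776, -0.63, 0.005]
contact_force: [0.7, -0.6, -2.1]
gripper_width: 0.468
t 15.1 at [ 0.5098 -0.4295  0.1485] row [-35.39, -10.59, 0.67] [-0.0, -0.01, -1.448]
```

```bash
python3 -m creep '[[[-5,-1.5,0,0,0,-0.17,0.3],[-10,-3,0,0,0,-0.35,0.3],[-15,-4.5,0,0,0,-0.52,0.3],[-20,-6,0,0,0,-0.7,0.3],[-25,-7.5,0,0,0,-0.87,0.3],[-30,-9,0,0,0,-1.05,0.3],[-34,-10,0,0,0,-1.22,0.3],[-35.4,-10.6,0,0,0,-1.4,0.3],[-35.4,-10.6,0,0,0,-1.45,0.3],[-35.4,-10.6,0,0,0,-1.45,0.3]]]' 60; python3 - <<'E'
from h import *
fl(0,.14,.2,name='k')
print(torack(bot.get_obs()['eef_pos']))
delta([*fromrack(0,-.003),.055],np.radians(4.8))
E
```

```text
t: 16.35
eef_pos: [0.5375, -0.0593, 0.1423]
tool_rot: [-0.0, 0.999, 0.043, -0.001]
contact_force: [-0.2, -0.3, -2.1]
gripper_width: 0.464
flange [[-0.0296  0.0305  0.1445]
 [-0.0046  0.0539  0.1764]
 [ 0.0204  0.0649  0.1811]] 10454 (array([-4.5, 47.8]), array([52.6, 35.8]), 0.7)
[[-0.00313455 -0.00084658  0.14245776]]
t 16.4 at [ 0.5376 -0.0596  0.1425] row [0.33, 0.22, 8.75] [-0.0, 0.002, 0.001]
```

View pics/k.png

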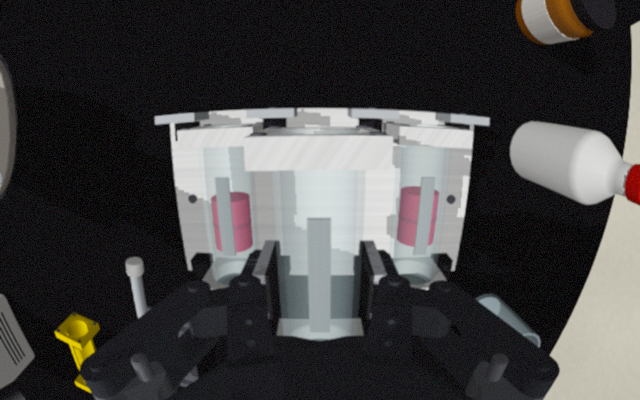

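```bash
python3 -m creep '[[[0.4,0.15,2,0,0,0,0.3],[0.4,0.15,4,0,0,0,0.3],[0.4,0.15,5.5,0,0,0,0.3],[0.4,0.15,6.5,0,0,0,0.3],[0.4,0.15,7.5,0,0,0,0.3],[0.4,0.15,8.2,0,0,0,0.3],[0.4,0.15,8.5,0,0,0,0.3],[0.4,0.15,8.6,0,0,0,0.3],[0.4,0.15,8.7,0,0,0,0.3]]]' 60; python3 - <<'E'
from h import *
fl(0,.08,.12,name='l')
print(torack(bot.get_obs()['eef_pos']))
E
```

```text
t: 17.52
eef_pos: [0.5416, -0.0616, 0.0572]
tool_rot: [0.001, 0.999, 0.042, -0.001]
contact_force: [-10.4, -2.3, 15.5]
gripper_width: 0.462
flange [[-0.0593  0.0305  0.0804]
 [-0.0003  0.0533  0.0937]
 [ 0.0594  0.064   0.0961]] 13624 (array([ 0. , 47.7]), array([120. ,  35.3]), 0.0)
[[ 0.0006574  -0.00322513  0.05710616]]
```

View pics/l.png

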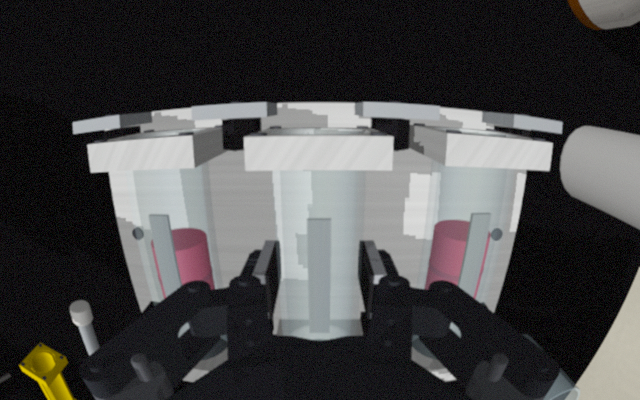

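```bash
python3 -m creep '[[[0,0,0,0,0,0,0.45],[0,0,0,0,0,0,0.6],[0,0,0,0,0,0,0.6],[0,0,0,0,0,0,0.6],[0,0,-2,0,0,0,0.6],[0,0,-5,0,0,0,0.6],[0,0,-9,0,0,0,0.6],[0,0,-9,0,0,0,0.6]]]' 60; python3 - <<'E'
from h import *
fl(0,.085,.105,y0=-.12,name='m')
delta([.4695,.3468,.15],np.radians(94.5))
E
```

```text
t: 18.58
eef_pos: [0.5452, -0.0603, 0.1494]
tool_rot: [0.0, 0.999, 0.043, 0.003]
contact_force: [0.4, -0.7, -0.8]
gripper_width: 0.599
flange [[-0.0585 -0.0675  0.0851]
 [ 0.0002  0.0162  0.0892]
 [ 0.0591  0.063   0.096 ]] 8545 (array([ 0. , -2.1]), array([119.9, 133.8]), 0.0)
t 18.62 at [ 0.5438 -0.0605  0.1476] row [-3.91, -41.22, -0.28] [0.003, -0.002, -1.563]
```

View pics/m.png

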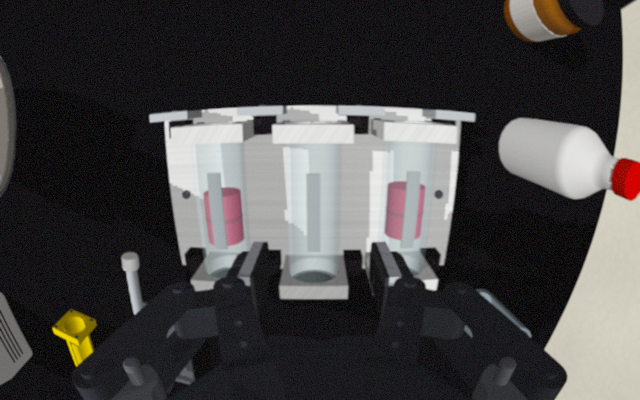

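All three tubes are seated. Next I go to the tray handle.

```bash
python3 -m creep '[[[-0.5,-5,0,0,0,-0.17,0.45],[-1,-10,0,0,0,-0.35,0.45],[-1.5,-15,0,0,0,-0.52,0.45],[-2,-20,0,0,0,-0.7,0.45],[-2.5,-25,0,0,0,-0.87,0.45],[-3,-30,0,0,0,-1.05,0.45],[-3.5,-35,0,0,0,-1.22,0.45],[-3.9,-40,0,0,0,-1.4,0.45],[-3.9,-41.2,0,0,0,-1.56,0.45],[-3.9,-41.2,0,0,0,-1.56,0.45]]]' 60; python3 - <<'E'
from h import *
c=cal('wrist'); im,d=bot.read_camera('wrist'); P,uv=cloud('wrist',d,c); cv2.imwrite('pics/n.png',im)
m=(P[:,2]>.015)&(P[:,2]<.04)&(P[:,0]>.3)&(P[:,0]<.64)&(P[:,1]>.12)&(P[:,1]<.40); print(rect(P[m]),m.sum())
m=(P[:,2]>.018)&(P[:,2]<.04)&(P[:,0]>.39)&(P[:,0]<.55)&(P[:,1]>.333)&(P[:,1]<.40); print('h',rect(P[m]),m.sum(),np.median(P[m],0))
im,d=bot.read_camera('top');cv2.imwrite('pics/nt.png',im);
P,uv=cloud('top',d)
m=(P[:,2]>.018)&(P[:,2]<.04)&(P[:,0]>.3)&(P[:,0]<.64)&(P[:,1]>.12)&(P[:,1]<.40); print(rect(P[m]),m.sum())
print(bot.get_obs()['eef_pos'],bot.get_obs()['q'])
E
```

```text
t: 19.88
eef_pos: [0.4672, 0.3475, 0.145]
tool_rot: [-0.001, 0.68, 0.733, -0.001]
contact_force: [-0.7, 0.4, 0.0]
gripper_width: 0.453
(array([491.7, 240.8]), array([269.6, 179.4]), 4.4) 6288
h (array([0., 0.]), array([0., 0.]), 0.0) 0 [nan nan nan]
(array([508.9, 239.2]), array([240.1, 177.9]), 4.2) 342
[0.468314   0.34532664 0.14518376] [-0.10672746  0.56639553 -0.85342894  1.81854779  0.504085    0.99156867
  0.47229401]
  return _methods._mean(a, axis=axis, dtype=dtype,
  ret = um.true_divide(
```

View pics/n.png

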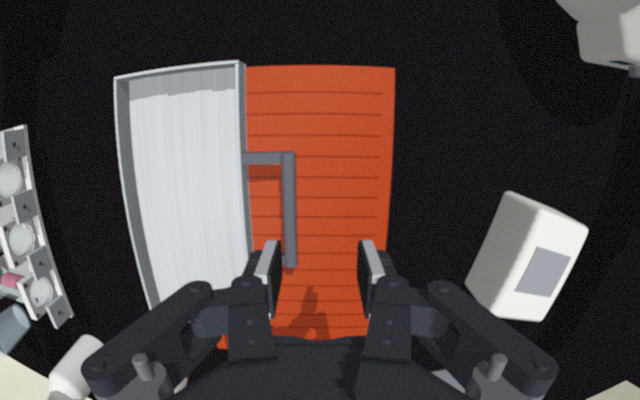

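The tray has been knocked: its handle is now at about (485,324), up from (470,347). I'll use the new measurement.

```bash
python3 - <<'E'
from h import *
delta([.4853,.3236,.012],np.radians(94.4))
E
```

```text
t 19.98 at [0.4683 0.3453 0.1452] row [-2.27, 1.56, 13.32] [-0.001, 0.001, -0.006]
```

```bash
python3 -m creep '[[[-2.3,1.55,2,0,0,0,0.45],[-2.3,1.55,5,0,0,0,0.45],[-2.3,1.55,5,0,0,0,0.45]]]' 60; python3 - <<'E'
from h import *
c=cal('wrist'); im,d=bot.read_camera('wrist'); P,uv=cloud('wrist',d,c); cv2.imwrite('pics/o.png',im)
m=(P[:,2]>.017)&(P[:,2]<.04)&(P[:,0]>.3)&(P[:,0]<.64)&(P[:,1]>.12)&(P[:,1]<.40); print(rect(P[m]),m.sum())
m=(P[:,2]>.017)&(P[:,2]<.04)&(P[:,0]>.49)&(P[:,0]<.53)&(P[:,1]>.30)&(P[:,1]<.36); print('bar',rect(P[m]),m.sum())
delta([.4853,.3236,.012],np.radians(94.4))
E
```

```text
t: 20.35
eef_pos: [0.4855, 0.3206, 0.0933]
tool_rot: [0.0, 0.682, 0.732, -0.003]
contact_force: [-0.5, 0.2, 0.5]
gripper_width: 0.451
(array([491.5, 240.3]), array([269.2, 179.6]), 4.0) 9142
bar (array([510., 323.]), array([39.9, 17.7]), 0.6) 770
t 20.4 at [0.4857 0.3224 0.095 ] row [0.14, -0.02, 8.3] [-0.002, 0.002, -0.005]
```

View pics/o.png

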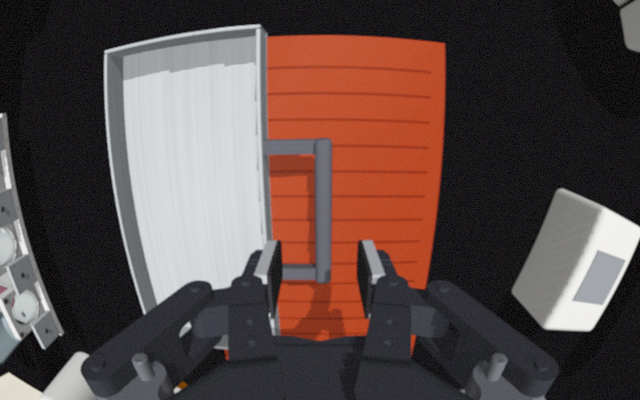

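```bash
python3 - <<'E'
from h import *
c=cal('wrist');print(proj('wrist',[[.4853,.3236,.032],[.4895,.2167,.003]],c), onz('wrist',[[323,147],[323,278]],.032,c))
E
```

```text
[[319.64519206 214.5628949 ]
 [192.60175375 197.94566693]] [[0.43743409 0.3223344  0.032     ]
 [0.53720752 0.33002318 0.032     ]]
```

```bash
python3 -m creep '[[[0.2,0,3,0,0,0,0.45],[0.2,0,6,0,0,0,0.45],[0.2,0,8,0,0,0,0.45],[0.2,0,8.2,0,0,0,0.45],[0.2,0,8.2,0,0,0,0.45],[0.2,0,8.2,0,0,0,0],[0.2,0,8.2,0,0,0,0],[0.2,0,8.2,0,0,0,0],[0.2,0,8.2,0,0,0,0],[0.2,0,8.2,0,0,0,0]]]' 40; python3 - <<'E'
from h import *
c=cal('wrist'); im,d=bot.read_camera('wrist'); P,uv=cloud('wrist',d,c); cv2.imwrite('pics/p.png',im)
print(bot.get_obs()['eef_pos'])
m=(P[:,2]>.01)&(P[:,2]<.04)&(P[:,0]>.3)&(P[:,0]<.64)&(P[:,1]>.12)&(P[:,1]<.30); print(rect(P[m]),m.sum())
E
```

```text
t: 21.65
eef_pos: [0.486, 0.3267, 0.0151]
tool_rot: [0.001, 0.68, 0.733, 0.0]
contact_force: [-0.5, -1.4, 4.8]
gripper_width: 0.126
[0.485979   0.32675374 0.01505108]
(array([492.4, 229.7]), array([269.8, 149.2]), 4.5) 14938
```

View pics/p.png

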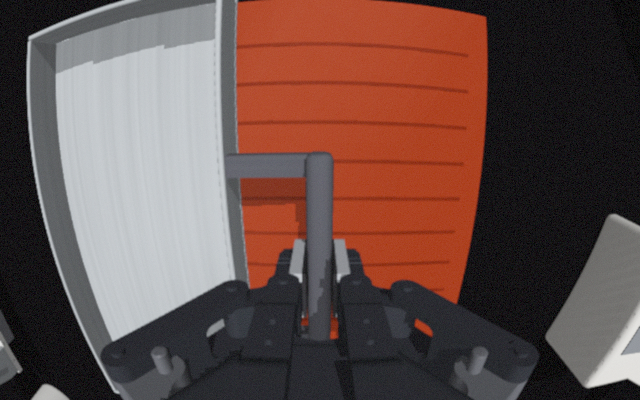

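```bash
python3 - <<'E'
from h import *
delta([*fromrack(.001,.213),.0151],np.radians(94.8))
o=bot.get_obs(); w,x,y,z=o['tool_rot']; print(np.degrees(np.arctan2(*R.from_quat([x,y,z,w]).as_matrix()[[1,0],0])))
E
```

```text
t 21.7 at [0.486  0.3268 0.0151] row [-17.53, 2.49, 0.0] [0.001, 0.0, -0.009]
94.28474927798918
```

```bash
python3 -m creep '[[[-1.5,0.2,0,0,0,0,0],[-3.5,0.5,0,0,0,0,0],[-5.5,0.8,0,0,0,0,0],[-7.5,1.1,0,0,0,0,0],[-9.5,1.4,0,0,0,0,0],[-11.5,1.7,0,0,0,0,0],[-13.5,2,0,0,0,0,0],[-15.5,2.3,0,0,0,-0.005,0],[-17,2.5,0,0,0,-0.01,0],[-17.5,2.5,0,0,0,-0.01,0]]]' 40; python3 - <<'E'
from h import *
c=cal('wrist'); im,d=bot.read_camera('wrist'); P,uv=cloud('wrist',d,c); cv2.imwrite('pics/q.png',im)
print(torack(bot.get_obs()['eef_pos']))
L=torack(P); m=(L[:,2]>.01)&(L[:,2]<.034)&(abs(L[:,0])<.2)&(L[:,1]>.08)&(L[:,1]<.19); print(rect(L[m]),m.sum())
im,d=bot.read_camera('top'); cv2.imwrite('pics/qt.png',cv2.resize(im[100:280,140:460],None,fx=2.5,fy=2.5))
E
```

```text
t: 22.95
eef_pos: [0.5245, 0.1547, 0.0153]
tool_rot: [-0.0, 0.677, 0.736, 0.002]
contact_force: [-1.1, 6.2, 5.5]
gripper_width: 0.127
[[0.00167794 0.21334753 0.01525349]]
(array([-76.1, 159.3]), array([179.6,  78.3]), 31.5) 7029
```

View pics/q.png

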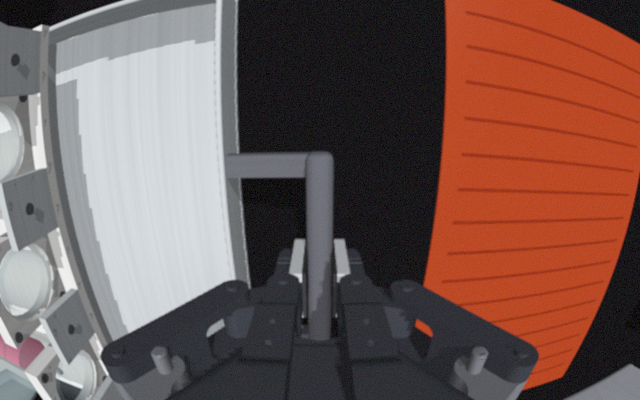

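View pics/qt.png

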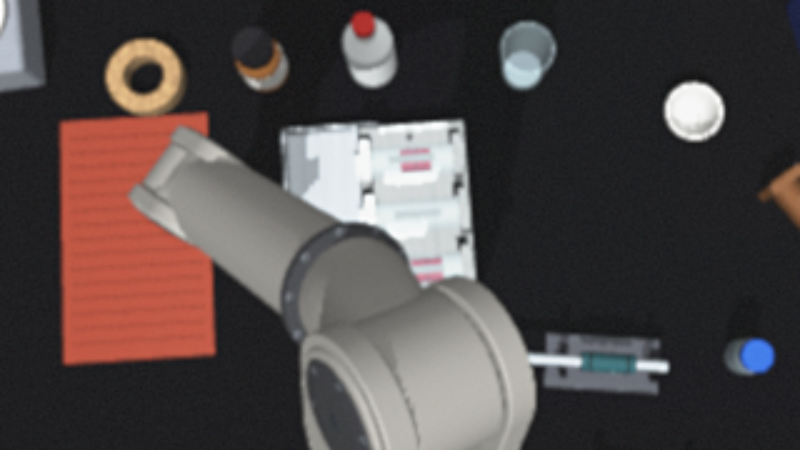

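```bash
python3 -m creep '[[[0,0,0,0,0,0,0.4],[0,0,0,0,0,0,0.4],[0,0,0,0,0,0,0.4],[0,0,-3,0,0,0,0.4],[0,0,-8,0,0,0,0.4],[0,0,-14,0,0,0,0.4],[0,0,-17,0,0,0,0.4],[0,0,-17,0,0,0,0.4]]]' 60; python3 - <<'E'
from h import *
c=cal('wrist'); im,d=bot.read_camera('wrist'); P,uv=cloud('wrist',d,c); cv2.imwrite('pics/r.png',im)
L=torack(P); m=(L[:,2]>.015)&(L[:,2]<.034)&(abs(L[:,0])<.2)&(L[:,1]>.075)&(L[:,1]<.25); print(rect(L[m]),m.sum())
delta([.357,-.308,.20],np.radians(0))
E
```

```text
t: 24.05
eef_pos: [0.5247, 0.1547, 0.1866]
tool_rot: [0.001, 0.676, 0.736, 0.002]
contact_force: [-0.7, -0.6, -0.6]
gripper_width: 0.402
(array([ 32.5, 153.9]), array([339.5, 141.1]), 2.9) 3521
t 24.1 at [0.5238 0.154  0.1848] row [-44.62, -20.52, -1.53] [0.002, -0.001, 1.656]
```

View pics/r.png

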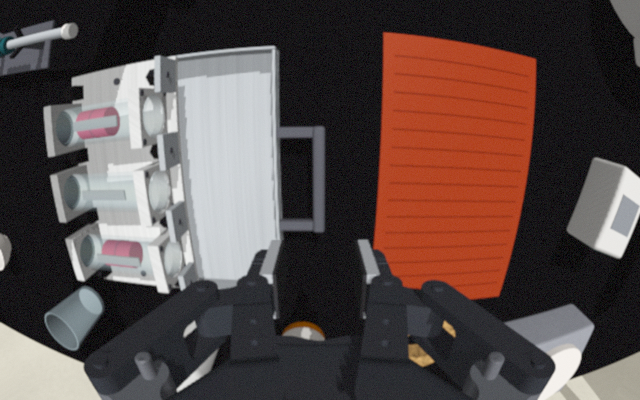

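```bash
python3 - <<'E'
from h import *
c=cal('wrist')
print(torack(onz('wrist',[[319,128],[320,231]],.032,c)), torack(onz('wrist',[[276,47],[280,235]],.028,c)))
E
```

```text
[[-0.05382959  0.21386688  0.032     ]
 [ 0.0513293   0.21506973  0.032     ]] [[-0.13370738  0.172675    0.028     ]
 [ 0.05792015  0.17265356  0.028     ]]
```

```bash
python3 -m creep '[[[-5,-2.3,0,0,0,0.17,0.5],[-10,-4.6,0,0,0,0.35,0.5],[-15,-6.9,0,0,0,0.52,0.5],[-20,-9.2,0,0,0,0.7,0.5],[-25,-11.5,0,0,0,0.87,0.5],[-30,-13.8,0,0,0,1.05,0.5],[-35,-16.1,0,0,0,1.22,0.5],[-40,-18.4,0,0,0,1.4,0.5],[-44.6,-20.5,0,0,0,1.57,0.5],[-44.6,-20.5,0,0,0,1.65,0.5]]]' 60; python3 -m creep '[[[0,0,0,0,0,0,0.5],[0,0,0,0,0,0,0.5]]]'; python3 - <<'E'
from h import *
o=bot.get_obs(); print(o['eef_pos'])
c=cal('wrist'); im,d=bot.read_camera('wrist'); P,uv=cloud('wrist',d,c); cv2.imwrite('pics/s.png',im)
m=(P[:,2]>.045)&(P[:,2]<.075)&(P[:,0]>.3)&(P[:,0]<.42)&(P[:,1]>-.4)&(P[:,1]<-.1); Q=P[m]
for y0 in np.arange(-.40,-.11,.02):
    k=(Q[:,1]>=y0)&(Q[:,1]<y0+.02)
    if k.sum()>5: print(round(y0+.01,3),np.percentile(Q[k,0],[2,50,98]).round(4),np.percentile(Q[k,2],[50,98]).round(4),k.sum())
m=(P[:,2]>.002)&(P[:,2]<.02)&(P[:,0]>.28)&(P[:,0]<.43)&(P[:,1]>-.41)&(P[:,1]<-.2);print('base',rect(P[m]))
g=((im[:,:,1].astype(int)-im[:,:,2]>25)&(im[:,:,0].astype(int)-im[:,:,2]>15)); mm=g&(d>0); Q,_=cloud('wrist',d,c,g); k=(Q[:,2]>.05)&(Q[:,2]<.08)&(Q[:,0]>.3)&(Q[:,0]<.42); print('green',rect(Q[k]),k.sum())
E
```

```text
t: 25.35
eef_pos: [0.3538, -0.3111, 0.1825]
tool_rot: [-0.0, 1.0, -0.003, -0.002]
contact_force: [0.2, 0.7, 0.2]
gripper_width: 0.502
t: 25.6
eef_pos: [0.357, -0.3067, 0.1835]
tool_rot: [-0.001, 1.0, 0.005, -0.001]
contact_force: [0.2, -0.2, -0.3]
gripper_width: 0.502
[ 0.35695025 -0.30665706  0.18349407]
-0.39 [0.3463 0.3527 0.3564] [0.06   0.0618] 13
-0.37 [0.3309 0.3517 0.3717] [0.0608 0.0657] 520
-0.35 [0.332  0.3508 0.3688] [0.0608 0.0675] 314
-0.33 [0.3404 0.3534 0.3655] [0.0666 0.0693] 574
-0.31 [0.3417 0.3542 0.3665] [0.0668 0.0695] 607
-0.29 [0.3425 0.3549 0.3673] [0.0669 0.0694] 654
-0.27 [0.3441 0.3556 0.367 ] [0.0628 0.0691] 502
-0.25 [0.3368 0.3571 0.3775] [0.0608 0.0656] 734
-0.23 [0.3518 0.3577 0.3636] [0.0609 0.0627] 329
-0.21 [0.3525 0.3584 0.3643] [0.0607 0.0629] 319
-0.19 [0.3539 0.3598 0.3652] [0.0607 0.0629] 322
-0.17 [0.3554 0.3606 0.3665] [0.0608 0.0629] 296
-0.15 [0.3545 0.362  0.3705] [0.0611 0.0649] 361
-0.13 [0.3543 0.3635 0.3716] [0.0626 0.0655] 93
base (array([ 355.2, -305.1]), array([149.7, 209.4]), 0.1)
green (array([ 354.6, -373.9]), array([ 27.4, 205.9]), 0.8) 1968
```

View pics/s.png

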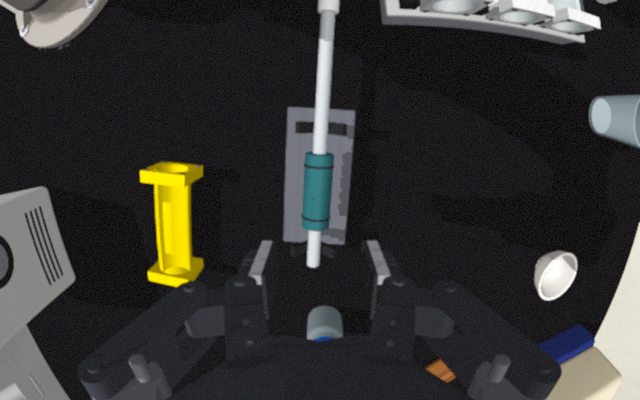

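```bash
python3 - <<'E'
from h import *
c=cal('wrist')
print(onz('wrist',[[319,153],[315,229],[328,0],[314,267]],.063,c))
delta([.3543,-.307,.042],np.radians(-2.6))
E
```

```text
[[ 0.35581718 -0.27096737  0.063     ]
 [ 0.35279838 -0.34111014  0.063     ]
 [ 0.36215235 -0.13612116  0.063     ]
 [ 0.35200497 -0.3812285   0.063     ]]
t 25.65 at [ 0.3571 -0.3067  0.1837] row [-0.27, 0.04, 14.17] [-0.001, 0.001, 0.054]
```

```bash
python3 -m creep '[[[-0.27,0,5,0,0,0.05,0.5],[-0.27,0,9,0,0,0.05,0.5],[-0.27,0,12,0,0,0.05,0.5],[-0.27,0,14,0,0,0.05,0.5],[-0.27,0,14.2,0,0,0.05,0.5],[-0.27,0,14.2,0,0,0.05,0.1],[-0.27,0,14.2,0,0,0.05,0.1],[-0.27,0,14.2,0,0,0.05,0.1],[-0.27,0,14.2,0,0,0.05,0.1],[-0.27,0,14.2,0,0,0.05,0.1]]]' 100; python3 -m creep '[[[0,0,-1,0,0,0,0.1],[0,0,-2.5,0,0,0,0.1],[0,0,-5,0,0,0,0.1],[0,0,-8,0,0,0,0.1],[0,0,-8,0,0,0,0.1]]]'; cat >> h.py <<'E'
def rod(name=None,z0=-.03,z1=.055):
    "fit rod axis: white/grey shaft points ahead of the fingers, in world"
    o=bot.get_obs(); c=cal('wrist'); im,d=bot.read_camera('wrist'); P,uv=cloud('wrist',d,c)
    if name: cv2.imwrite(f'pics/{name}.png',im)
    w,x,y,z=o['tool_rot']; Rc=R.from_quat([x,y,z,w]); T=Rc.inv().apply(P-o['eef_pos'])
    T=T[(abs(T[:,0])<.03)&(T[:,2]>-.05)&(T[:,2]<.0)&(T[:,1]<-.045)&(T[:,1]>-.19)]
    for b in np.arange(-.19,-.04,.02):
        k=(T[:,1]>=b)&(T[:,1]<b+.02)
        if k.sum()>8: print('ty',round(b+.01,3),'x',np.percentile(T[k,0],[5,50,95]).round(4),'top z',np.percentile(T[k,2],5).round(4),k.sum())
    print('tip end ty',np.percentile(T[:,1],.5) if len(T) else None)
    print('tcp',o['eef_pos'].round(4),'rack',torack(o['eef_pos']).round(4),'w',round(o['gripper_width'],3),'F',o['contact_force'].round(1))
E
python3 -c "
from h import *
rod('t')"
```

```text
t: 26.9
eef_pos: [0.3549, -0.3075, 0.0431]
tool_rot: [0.0, 1.0, -0.022, 0.0]
contact_force: [-1.8, 2.8, 6.3]
gripper_width: 0.273
t: 27.52
eef_pos: [0.3559, -0.3089, 0.125]
tool_rot: [0.002, 1.0, -0.022, 0.002]
contact_force: [0.2, -0.0, -3.7]
gripper_width: 0.274
ty -0.12 x [-0.0056 -0.0003  0.005 ] top z -0.0189 653
ty -0.1 x [-0.006  -0.0007  0.0046] top z -0.0189 1364
ty -0.08 x [-0.0059 -0.0007  0.0046] top z -0.0189 1401
ty -0.06 x [-0.0061 -0.0007  0.0044] top z -0.0189 1345
ty -0.04 x [-0.0061 -0.0007  0.0044] top z -0.019 332
tip end ty -0.1200937213045377
tcp [ 0.3559 -0.3089  0.125 ] rack [[-0.2051 -0.2341  0.125 ]] w 0.274 F [ 0.2 -0.  -3.7]
```

View pics/t.png

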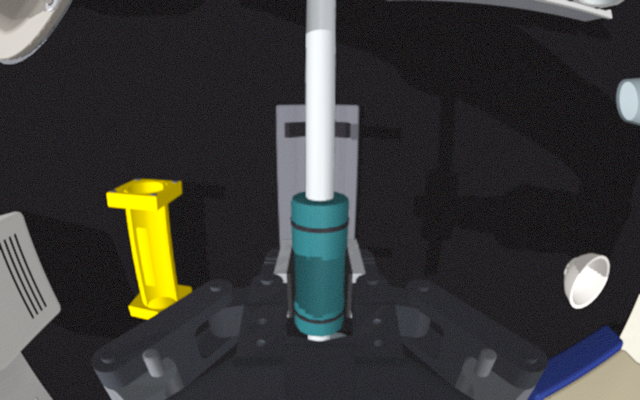

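```bash
python3 - <<'E'
from h import *
for x in (-.072,.072): print(fromrack(x,-.265))
delta([*fromrack(-.072,-.265),.095],np.radians(4.8))
E
```

```text
[ 0.49112714 -0.32859541]
[ 0.63462211 -0.3165458 ]
t 27.57 at [ 0.3549 -0.3083  0.1236] row [13.69, 1.41, 2.89] [0.002, -0.002, -0.128]
```

```bash
python3 -m creep '[[[3,0.3,0,0,0,-0.03,0.1],[6,0.6,1,0,0,-0.06,0.1],[9,0.9,2,0,0,-0.09,0.1],[12,1.2,3,0,0,-0.12,0.1],[13.7,1.4,3,0,0,-0.13,0.1],[13.7,1.4,3,0,0,-0.13,0.1],[13.7,1.4,3,0,0,-0.13,0.1]]]'; python3 - <<'E'
from h import *
rod('u')
delta([*fromrack(-.072,-.265),.053],np.radians(4.8))
E
```

```text
t: 28.45
eef_pos: [0.4893, -0.3277, 0.0923]
tool_rot: [-0.0, 0.999, 0.043, -0.001]
contact_force: [0.0, 0.4, -2.0]
gripper_width: 0.269
ty -0.12 x [-0.0055 -0.0002  0.0048] top z -0.0188 661
ty -0.1 x [-0.0059 -0.0006  0.0047] top z -0.0189 1339
ty -0.08 x [-0.0059 -0.0006  0.0047] top z -0.0189 1426
ty -0.06 x [-0.006  -0.0006  0.0044] top z -0.0188 1350
ty -0.04 x [-0.006  -0.0006  0.0045] top z -0.0189 331
tip end ty -0.12013083852165432
tcp [ 0.4893 -0.3277  0.0923] rack [[-0.0737 -0.264   0.0923]] w 0.269 F [ 0.   0.4 -2. ]
t 28.5 at [ 0.4892 -0.3279  0.0924] row [0.19, 0.09, 3.94] [0.0, 0.001, 0.001]
```

View pics/u.png

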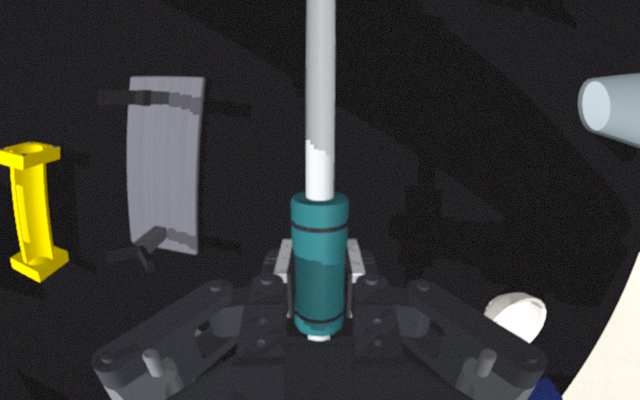

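```bash
python3 -m creep '[[[0.2,0,2,0,0,0,0.1],[0.2,0,3.9,0,0,0,0.1],[0.2,0,3.9,0,0,0,0.1],[0.2,0,3.9,0,0,0,0.1]]]'; python3 - <<'E'
from h import *
rod()
im,d=bot.read_camera('side'); cv2.imwrite('pics/v.png',cv2.resize(im[120:280,200:440],None,fx=3.3,fy=3.3,interpolation=cv2.INTER_CUBIC))
E
```

```text
t: 29.0
eef_pos: [0.4927, -0.3273, 0.053]
tool_rot: [-0.0, 0.999, 0.043, -0.0]
contact_force: [0.9, -0.6, -3.3]
gripper_width: 0.27
ty -0.12 x [-0.0055 -0.0002  0.0048] top z -0.0189 656
ty -0.1 x [-0.0058 -0.0006  0.0047] top z -0.0189 1352
ty -0.08 x [-0.0059 -0.0006  0.0047] top z -0.0189 1424
ty -0.06 x [-0.006  -0.0008  0.0044] top z -0.0188 1360
ty -0.04 x [-0.006  -0.0005  0.0046] top z -0.0188 328
tip end ty -0.12004056637494005
tcp [ 0.4927 -0.3273  0.053 ] rack [[-0.0704 -0.2639  0.053 ]] w 0.27 F [ 0.9 -0.6 -3.3]
```

View pics/v.png

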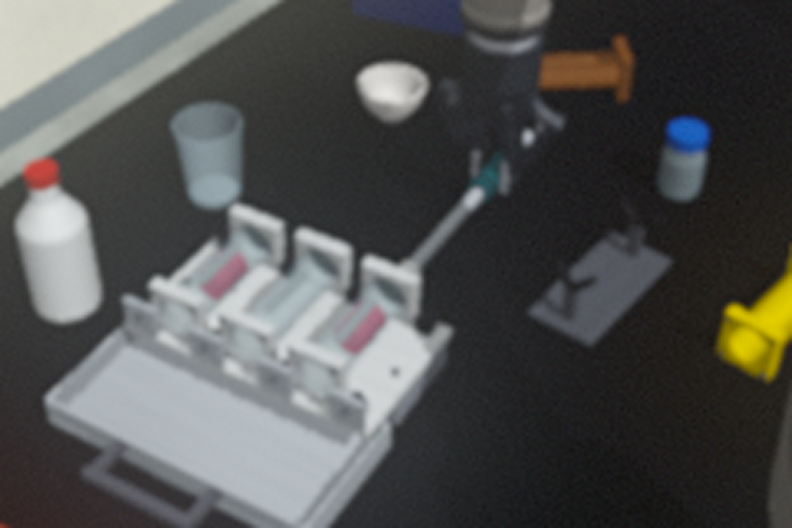

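```bash
python3 -m creep '[[[-0.1,-1,0,0,0,0,0.1],[-0.1,-2.2,0,0,0,0,0.1],[-0.1,-3.4,0,0,0,0,0.1],[-0.1,-4.5,0,0,0,0,0.1],[-0.1,-5.3,0,0,0,0,0.1]]]'; python3 - <<'E'
from h import *
print(torack(bot.get_obs()['eef_pos']))
im,d=bot.read_camera('side'); cv2.imwrite('pics/w.png',cv2.resize(im[120:280,200:440],None,fx=3.3,fy=3.3,interpolation=cv2.INTER_CUBIC))
E
```

```text
t: 29.72
eef_pos: [0.4872, -0.2737, 0.0534]
tool_rot: [-0.0, 0.999, 0.043, 0.0]
contact_force: [0.1, 0.2, -3.2]
gripper_width: 0.263
[[-0.07135836 -0.20994083  0.05339773]]
```

View pics/w.png

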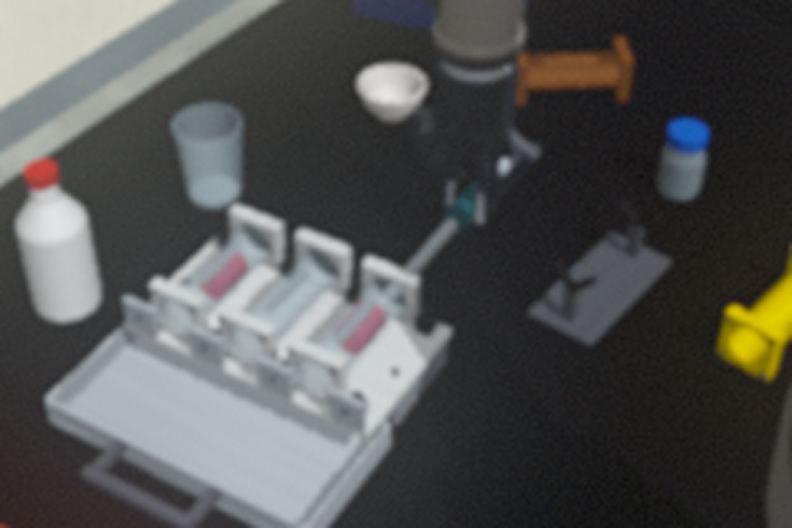

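```bash
python3 -m creep '[[[0,-0.7,0,0,0,0,0.1],[0,-1.5,0,0,0,0,0.1],[0,-2.3,0,0,0,0,0.1],[0,-3.1,0,0,0,0,0.1],[0,-3.9,0,0,0,0,0.1],[0,-4.7,0,0,0,0,0.1],[0,-5.5,0,0,0,0,0.1],[0,-6.3,0,0,0,0,0.1]]]';  python3 - <<'E'
from h import *
rod('x2')
im,d=bot.read_camera('side'); cv2.imwrite('pics/x.png',cv2.resize(im[120:280,200:440],None,fx=3.3,fy=3.3,interpolation=cv2.INTER_CUBIC))
E
```

```text
t: 30.78
eef_pos: [0.482, -0.2144, 0.0537]
tool_rot: [0.001, 0.999, 0.042, 0.001]
contact_force: [-0.5, -6.4, -3.5]
gripper_width: 0.271
ty -0.12 x [-0.0185 -0.0006  0.0169] top z -0.036 1264
ty -0.1 x [-0.0227 -0.0007  0.0215] top z -0.0423 6711
ty -0.08 x [-0.0223 -0.0002  0.0244] top z -0.0419 3504
ty -0.06 x [-0.006  -0.0009  0.0045] top z -0.019 1360
ty -0.04 x [-0.006  -0.0005  0.0046] top z -0.0188 328
tip end ty -0.11638495500218082
tcp [ 0.482  -0.2144  0.0537] rack [[-0.0715 -0.1504  0.0537]] w 0.271 F [-0.5 -6.4 -3.5]
```

View pics/x.png

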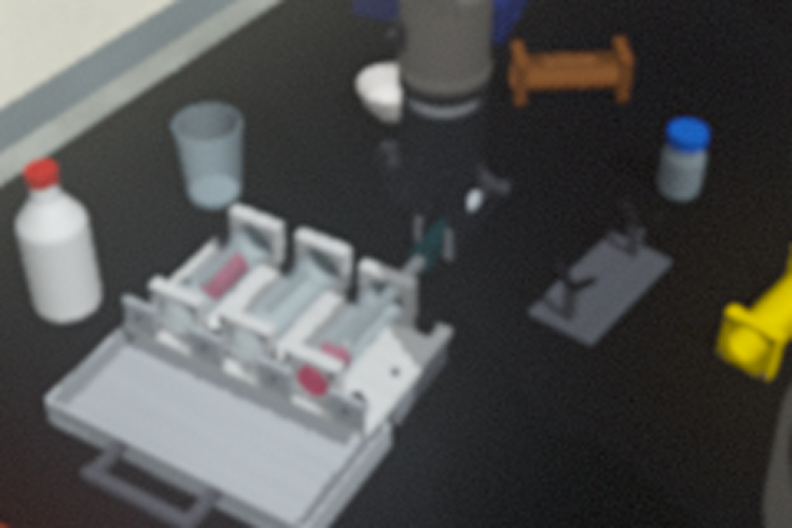

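View pics/x2.png

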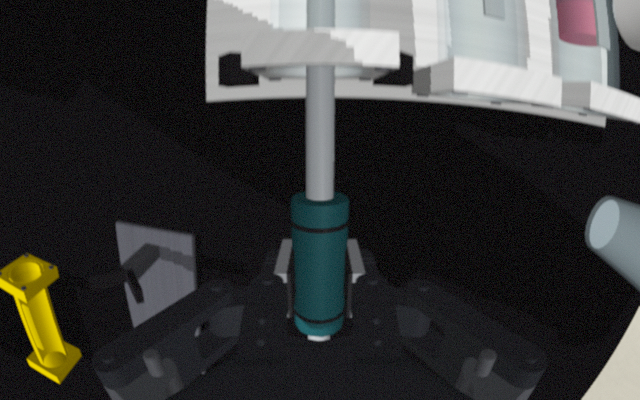

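```bash
python3 -m creep '[[[0,-0.7,0,0,0,0,0.1],[0,-1.4,0,0,0,0,0.1],[0,-2.1,0,0,0,0,0.1],[0,-2.8,0,0,0,0,0.1],[0,-3.5,0,0,0,0,0.1],[0,-4.1,0,0,0,0,0.1],[0,-4.7,0,0,0,0,0.1],[0,-5,0,0,0,0,0.1],[0,-5,0,0,0,0,0.1]]]';  python3 - <<'E'
from h import *
rod('y2')
im,d=bot.read_camera('side'); cv2.imwrite('pics/y.png',cv2.resize(im[120:280,200:440],None,fx=3.3,fy=3.3,interpolation=cv2.INTER_CUBIC))
E
```

```text
t: 32.0
eef_pos: [0.4775, -0.162, 0.0533]
tool_rot: [0.0, 0.999, 0.043, 0.0]
contact_force: [-0.5, -0.2, -1.9]
gripper_width: 0.269
ty -0.12 x [-0.0182 -0.0003  0.0174] top z -0.0361 1252
ty -0.1 x [-0.0171 -0.0003  0.0164] top z -0.0362 5268
ty -0.08 x [-0.017  -0.0003  0.0162] top z -0.0361 5529
ty -0.06 x [-0.0171 -0.0003  0.0163] top z -0.0361 5320
ty -0.04 x [-0.0243 -0.0001  0.0242] top z -0.0421 3122
tip end ty -0.11566512446183137
tcp [ 0.4775 -0.162   0.0533] rack [[-0.0717 -0.0978  0.0533]] w 0.269 F [-0.5 -0.2 -1.9]
```

View pics/y.png

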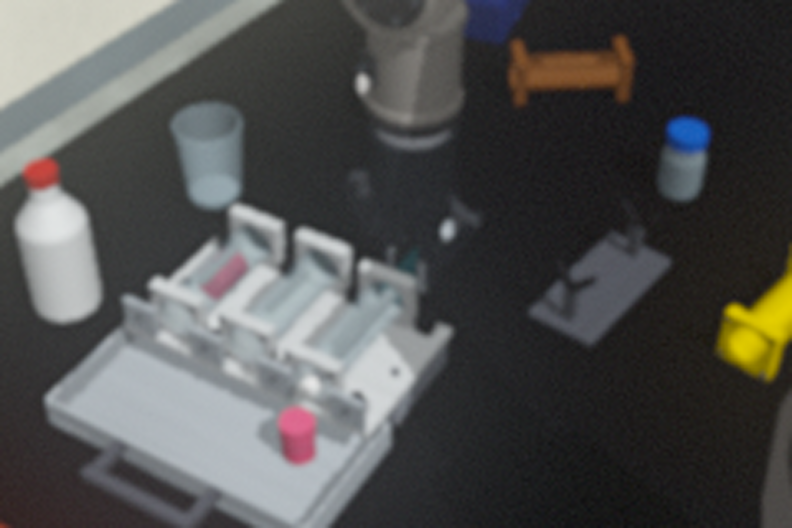

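The first plug is in the tray. I'll withdraw straight back.

```bash
python3 -m creep '[[[0,1,0,0,0,0,0.1],[0,3,0,0,0,0,0.1],[0,5.5,0,0,0,0,0.1],[0,8,0,0,0,0,0.1],[0,10.5,0,0,0,0,0.1],[0,13,0,0,0,0,0.1],[0,15.5,0,0,0,0,0.1],[0,16.8,0,0,0,0,0.1],[0,16.8,0,0,0,0,0.1]]]';  python3 - <<'E'
from h import *
rod()
delta([*fromrack(.072,-.265),.053],np.radians(4.8))
E
```

```text
t: 33.22
eef_pos: [0.4914, -0.3307, 0.0531]
tool_rot: [0.0, 0.999, 0.042, -0.0]
contact_force: [0.2, -0.3, -2.3]
gripper_width: 0.27
ty -0.12 x [-0.0055 -0.0004  0.0048] top z -0.0189 656
ty -0.1 x [-0.0058 -0.0006  0.0047] top z -0.0189 1350
ty -0.08 x [-0.0059 -0.0006  0.0048] top z -0.0189 1423
ty -0.06 x [-0.0059 -0.0005  0.0045] top z -0.019 1355
ty -0.04 x [-0.006  -0.0005  0.0046] top z -0.0189 327
tip end ty -0.12015822447054887
tcp [ 0.4914 -0.3307  0.0531] rack [[-0.0719 -0.2671  0.0531]] w 0.27 F [ 0.2 -0.3 -2.3]
t 33.27 at [ 0.4916 -0.3293  0.0531] row [14.35, -0.05, 0.01] [-0.001, 0.0, 0.002]
```

```bash
python3 -m creep '[[[3,0,0,0,0,0,0.1],[6,0,0,0,0,0,0.1],[9,0,0,0,0,0,0.1],[12,0,0,0,0,0,0.1],[14.3,0,0,0,0,0,0.1],[14.3,0,0,0,0,0,0.1],[14.3,0,0,0,0,0,0.1]]]';  python3 - <<'E'
from h import *
rod()
delta([*fromrack(.072,-.265),.053],np.radians(4.8))
im,d=bot.read_camera('side'); cv2.imwrite('pics/aa.png',cv2.resize(im[120:280,200:440],None,fx=3.3,fy=3.3,interpolation=cv2.INTER_CUBIC))
E
```

```text
t: 34.15
eef_pos: [0.6332, -0.3165, 0.0529]
tool_rot: [-0.0, 0.999, 0.043, -0.001]
contact_force: [-1.0, 0.1, -2.5]
gripper_width: 0.267
ty -0.12 x [-0.0055 -0.0006  0.0048] top z -0.0189 659
ty -0.1 x [-0.0059 -0.0006  0.0047] top z -0.0187 1344
ty -0.08 x [-0.0059 -0.0006  0.0047] top z -0.0187 1423
ty -0.06 x [-0.006  -0.001   0.0044] top z -0.0188 1360
ty -0.04 x [-0.006  -0.001   0.0046] top z -0.0188 329
tip end ty -0.12021323497722174
tcp [ 0.6332 -0.3165  0.0529] rack [[ 0.0706 -0.2649  0.0529]] w 0.267 F [-1.   0.1 -2.5]
t 34.2 at [ 0.6329 -0.3171  0.053 ] row [0.17, -0.04, -0.0] [-0.0, 0.002, 0.002]
```

View pics/aa.png

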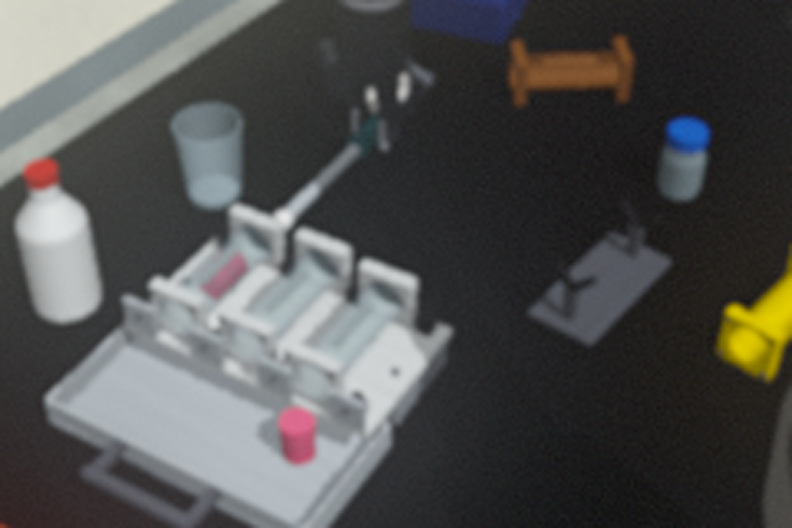

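```bash
python3 -m creep '[[[0.15,-1,0,0,0,0,0.1],[0.15,-2.2,0,0,0,0,0.1],[0.15,-3.4,0,0,0,0,0.1],[0.15,-4.5,0,0,0,0,0.1],[0.15,-5.3,0,0,0,0,0.1]]]'; python3 -c "
from h import *
rod()"; python3 -m creep '[[[0,-0.7,0,0,0,0,0.1],[0,-1.5,0,0,0,0,0.1],[0,-2.3,0,0,0,0,0.1],[0,-3.1,0,0,0,0,0.1],[0,-3.9,0,0,0,0,0.1],[0,-4.7,0,0,0,0,0.1],[0,-5.5,0,0,0,0,0.1],[0,-6.3,0,0,0,0,0.1]]]';  python3 - <<'E'
from h import *
rod()
im,d=bot.read_camera('side'); cv2.imwrite('pics/ab.png',cv2.resize(im[120:280,200:440],None,fx=3.3,fy=3.3,interpolation=cv2.INTER_CUBIC))
E
```

```text
t: 34.88
eef_pos: [0.6313, -0.2631, 0.0534]
tool_rot: [-0.0, 0.999, 0.043, 0.0]
contact_force: [0.0, -0.4, -2.1]
gripper_width: 0.266
ty -0.12 x [-0.0055 -0.0006  0.0048] top z -0.0186 652
ty -0.1 x [-0.0058 -0.0006  0.0047] top z -0.0187 1346
ty -0.08 x [-0.0059 -0.0006  0.0048] top z -0.0188 1422
ty -0.06 x [-0.006  -0.0009  0.0044] top z -0.0188 1365
ty -0.04 x [-0.006  -0.0009  0.0046] top z -0.0188 327
tip end ty -0.12025377680450042
tcp [ 0.6313 -0.2631  0.0534] rack [[ 0.0732 -0.2115  0.0534]] w 0.266 F [ 0.  -0.4 -2.1]
t: 35.92
eef_pos: [0.6258, -0.2048, 0.0536]
tool_rot: [0.002, 0.999, 0.042, 0.0]
contact_force: [1.8, -6.5, -2.8]
gripper_width: 0.268
ty -0.12 x [-0.0187 -0.0008  0.017 ] top z -0.0362 1264
ty -0.1 x [-0.0235 -0.0007  0.0224] top z -0.0425 8401
ty -0.08 x [-0.0063 -0.0002  0.0247] top z -0.0191 1545
ty -0.06 x [-0.006  -0.0009  0.0044] top z -0.0189 1363
ty -0.04 x [-0.006  -0.0007  0.0046] top z -0.019 330
tip end ty -0.11636872391009634
tcp [ 0.6258 -0.2048  0.0536] rack [[ 0.0726 -0.1529  0.0536]] w 0.268 F [ 1.8 -6.5 -2.8]
```

View pics/ab.png

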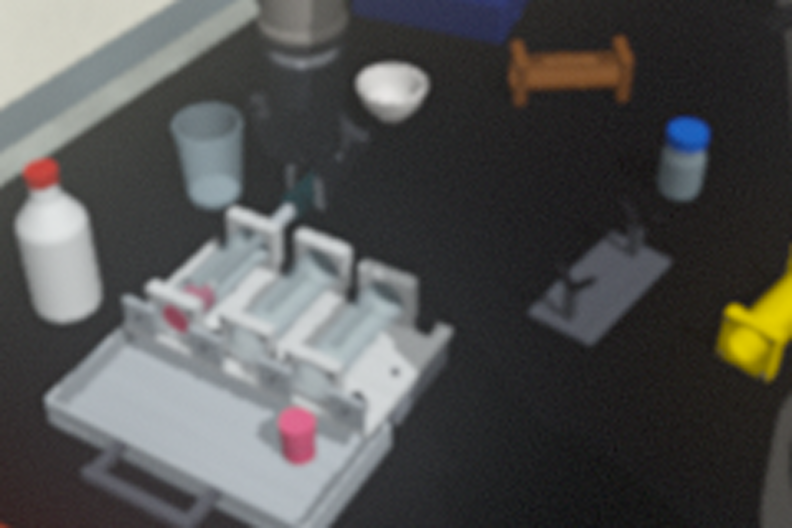

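```bash
python3 -m creep '[[[0,-0.7,0,0,0,0,0.1],[0,-1.4,0,0,0,0,0.1],[0,-2.1,0,0,0,0,0.1],[0,-2.8,0,0,0,0,0.1],[0,-3.5,0,0,0,0,0.1],[0,-4.1,0,0,0,0,0.1],[0,-4.7,0,0,0,0,0.1],[0,-5.2,0,0,0,0,0.1],[0,-5.2,0,0,0,0,0.1]]]';  python3 - <<'E'
from h import *
rod()
im,d=bot.read_camera('side'); cv2.imwrite('pics/ac.png',cv2.resize(im[120:280,200:440],None,fx=3.3,fy=3.3,interpolation=cv2.INTER_CUBIC))
E
```

```text
t: 37.15
eef_pos: [0.6214, -0.1491, 0.0533]
tool_rot: [-0.0, 0.999, 0.043, 0.0]
contact_force: [-0.5, 0.7, -2.7]
gripper_width: 0.269
ty -0.12 x [-0.0185 -0.001   0.0169] top z -0.0359 1265
ty -0.1 x [-0.0174 -0.0006  0.0159] top z -0.0361 5274
ty -0.08 x [-0.0174 -0.001   0.0158] top z -0.0361 5526
ty -0.06 x [-0.0175 -0.0009  0.0158] top z -0.0361 5329
ty -0.04 x [-0.0248 -0.0006  0.0236] top z -0.0421 3025
tip end ty -0.11568634924513715
tcp [ 0.6214 -0.1491  0.0533] rack [[ 0.0729 -0.0971  0.0533]] w 0.269 F [-0.5  0.7 -2.7]
```

View pics/ac.png

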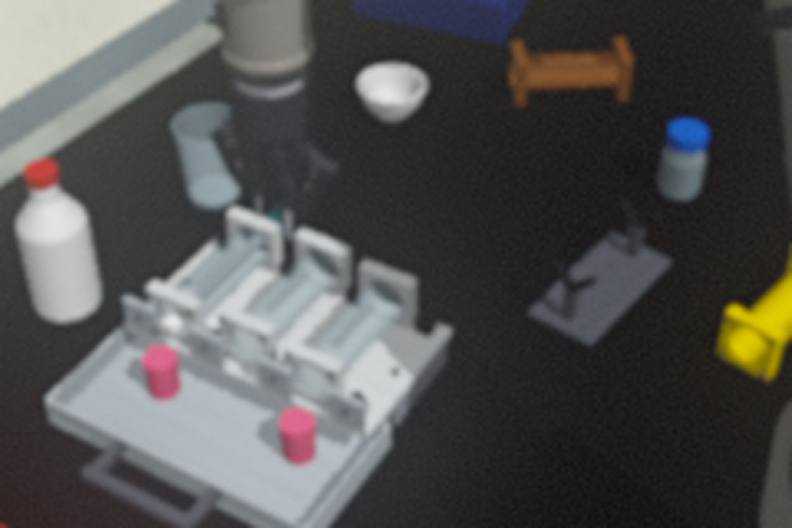

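```bash
python3 -m creep '[[[0,1,0,0,0,0,0.1],[0,3,0,0,0,0,0.1],[0,5.5,0,0,0,0,0.1],[0,8,0,0,0,0,0.1],[0,10.5,0,0,0,0,0.1],[0,13,0,0,0,0,0.1],[0,15.5,0,0,0,0,0.1],[0,16.8,0,0,0,0,0.1],[0,16.8,-3,0,0,0,0.1],[0,16.8,-7.2,0,0,0,0.1]]]';  python3 -m creep '[[[0,0,0,0,0,0,0.1]]]'; python3 - <<'E'
from h import *
rod('ad')
delta([.3549,-.3075,.125],np.radians(-2.5))
E
```

```text
t: 38.5
eef_pos: [0.6347, -0.3169, 0.1244]
tool_rot: [-0.001, 0.999, 0.043, -0.001]
contact_force: [0.6, 0.2, -2.8]
gripper_width: 0.271
t: 38.62
eef_pos: [0.6387, -0.3177, 0.1295]
tool_rot: [0.001, 0.999, 0.043, 0.003]
contact_force: [-0.1, 0.8, -2.5]
gripper_width: 0.269
ty -0.12 x [-0.0055 -0.0002  0.0048] top z -0.0187 656
ty -0.1 x [-0.0059 -0.0006  0.0047] top z -0.0188 1345
ty -0.08 x [-0.0059 -0.0006  0.0047] top z -0.0188 1425
ty -0.06 x [-0.006  -0.0006  0.0044] top z -0.0188 1358
ty -0.04 x [-0.006  -0.001   0.0045] top z -0.0186 324
tip end ty -0.12026437545693935
tcp [ 0.6387 -0.3177  0.1295] rack [[ 0.0759 -0.2665  0.1295]] w 0.269 F [-0.1  0.8 -2.5]
t 38.67 at [ 0.637  -0.3173  0.127 ] row [-28.02, -3.41, 0.11] [0.001, -0.003, 0.13]
```

View pics/ad.png

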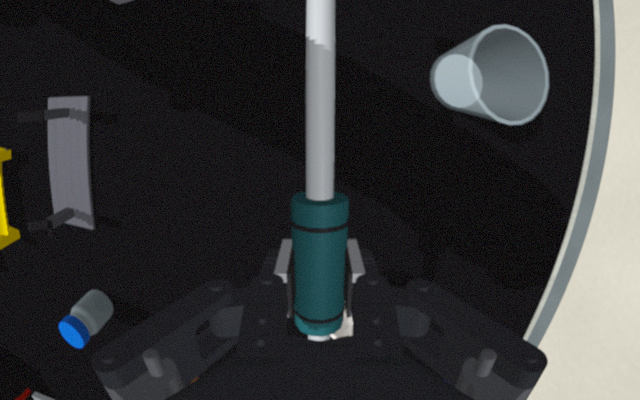

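```bash
python3 -m creep '[[[-4,-0.5,0,0,0,0.03,0.1],[-9,-1.1,0,0,0,0.06,0.1],[-14,-1.7,0,0,0,0.09,0.1],[-19,-2.3,0,0,0,0.12,0.1],[-24,-2.9,0,0,0,0.13,0.1],[-27,-3.3,0,0,0,0.13,0.1],[-28,-3.4,0,0,0,0.13,0.1],[-28,-3.4,0,0,0,0.13,0.1],[-28,-3.4,0,0,0,0.13,0.1]]]';  python3 - <<'E'
from h import *
rod('ae')
delta([.3549,-.3075,.043],np.radians(-2.5))
E
```

```text
t: 39.8
eef_pos: [0.3555, -0.3072, 0.1253]
tool_rot: [-0.0, 1.0, -0.021, 0.001]
contact_force: [0.6, 0.5, -2.7]
gripper_width: 0.269
ty -0.12 x [-0.0056 -0.0003  0.005 ] top z -0.0188 655
ty -0.1 x [-0.006  -0.0007  0.0046] top z -0.0189 1362
ty -0.08 x [-0.006  -0.0007  0.0046] top z -0.019 1404
ty -0.06 x [-0.006  -0.0007  0.0044] top z -0.0188 1348
ty -0.04 x [-0.0061 -0.0009  0.0044] top z -0.0188 324
tip end ty -0.12005078302426224
tcp [ 0.3555 -0.3072  0.1253] rack [[-0.2053 -0.2323  0.1253]] w 0.269 F [ 0.6  0.5 -2.7]
t 39.85 at [ 0.3555 -0.3072  0.1253] row [-0.07, 0.04, 8.23] [-0.0, -0.001, 0.001]
```

View pics/ae.png

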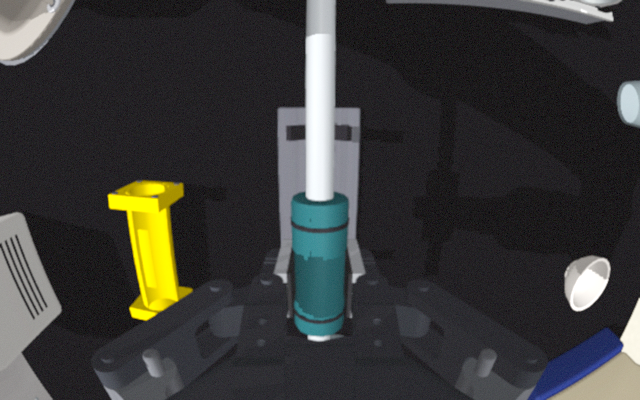

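```bash
python3 -m creep '[[[-0.05,0,2,0,0,0,0.1],[-0.05,0,4,0,0,0,0.1],[-0.05,0,5.5,0,0,0,0.1],[-0.05,0,6.8,0,0,0,0.1],[-0.05,0,7.7,0,0,0,0.1],[-0.05,0,8.2,0,0,0,0.1],[-0.05,0,8.2,0,0,0,0.1]]]'; python3 -m creep '[[[0,0,0,0,0,0,0.35],[0,0,0,0,0,0,0.5],[0,0,0,0,0,0,0.5],[0,0,0,0,0,0,0.5],[0,0,-3,0,0,0,0.5],[0,0,-7,0,0,0,0.5],[0,0,-11,0,0,0,0.5],[0,0,-14,0,0,0,0.5],[0,0,-14,0,0,0,0.5]]]' 40; python3 - <<'E'
from h import *
o=bot.get_obs(); print(o['eef_pos'])
c=cal('wrist'); im,d=bot.read_camera('wrist'); P,uv=cloud('wrist',d,c); cv2.imwrite('pics/af.png',im)
m=(P[:,2]>.045)&(P[:,2]<.075)&(P[:,0]>.3)&(P[:,0]<.42)&(P[:,1]>-.4)&(P[:,1]<-.1); Q=P[m]
for y0 in np.arange(-.38,-.11,.04):
    k=(Q[:,1]>=y0)&(Q[:,1]<y0+.02)
    if k.sum()>5: print(round(y0+.01,3),np.percentile(Q[k,0],[2,50,98]).round(4),np.percentile(Q[k,2],[50,98]).round(4),k.sum())
im,d=bot.read_camera('top'); cv2.imwrite('pics/aft.png',cv2.resize(im[100:280,140:460],None,fx=2.5,fy=2.5))
P,uv=cloud('top',d); L=torack(P)
m=(L[:,2]>.016)&(L[:,2]<.036)&(abs(L[:,0])<.2)&(L[:,1]>.08)&(L[:,1]<.25);print('tray+h rack',rect(L[m]))
E
```

```text
t: 40.72
eef_pos: [0.3545, -0.3076, 0.0436]
tool_rot: [0.0, 1.0, -0.022, 0.001]
contact_force: [2.2, -0.3, -1.1]
gripper_width: 0.268
t: 41.85
eef_pos: [0.3546, -0.3083, 0.1855]
tool_rot: [0.002, 1.0, -0.022, 0.002]
contact_force: [-0.1, -0.0, -0.2]
gripper_width: 0.498
[ 0.35463544 -0.30825057  0.18553204]
-0.37 [0.3308 0.3514 0.3717] [0.0608 0.0655] 525
-0.33 [0.3404 0.3527 0.3652] [0.0667 0.0694] 568
-0.29 [0.3426 0.3546 0.3665] [0.0668 0.0692] 636
-0.25 [0.3355 0.3564 0.3773] [0.0606 0.0655] 787
-0.21 [0.3532 0.3589 0.3646] [0.0607 0.0626] 317
-0.17 [0.3549 0.3606 0.3664] [0.0607 0.0625] 307
-0.13 [0.3538 0.3615 0.3702] [0.0626 0.0652] 51
tray+h rack (array([ 33.9, 149.4]), array([138.4, 331.7]), 89.7)
```

View pics/af.png

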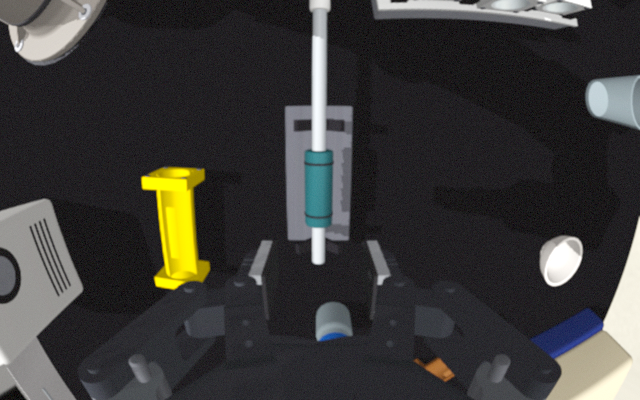

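View pics/aft.png

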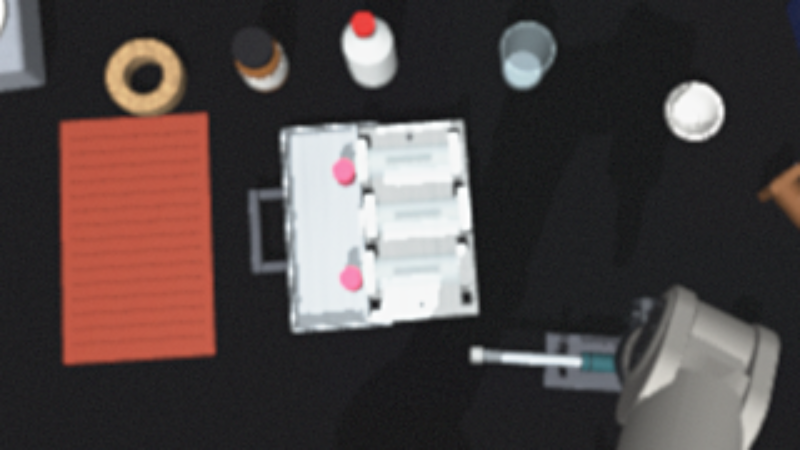

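```bash
python3 - <<'E'
from h import *
im,d=bot.read_camera('top'); hsv=cv2.cvtColor(im,cv2.COLOR_BGR2HSV)
m=((hsv[:,:,0]<12)|(hsv[:,:,0]>172))&(hsv[:,:,1]>110)&(hsv[:,:,2]>80); u,v=np.meshgrid(range(640),range(400))
m&=(u>150)&(u<235)&(v>135)&(v<255); n,l,s,_=cv2.connectedComponentsWithStats(m.astype(np.uint8)); k=1+np.argmax(s[1:,4]); vv,uu=np.nonzero(l==k)
X=onz('top',np.c_[uu,vv],.001); print(rect(X),s[k])
r=bot.silhouettes('top','mat_mid')[0]; vv,uu=np.nonzero(r['mask']);print(r['p'],rect(onz('top',np.c_[uu,vv],.001)))
c=bot.calibration('top')
delta([*fromrack(0,.2145),.17],np.radians(94.8))
E
```

```text
(array([520.2, 320.6]), array([336.2, 205.3]), 4.1) [ 164  145   63  101 5960]
0.61 (array([521.2, 320.2]), array([330. , 200.3]), 4.1)
t 42.05 at [ 0.3527 -0.3068  0.1822] row [14.96, -46.91, 1.25] [-0.002, 0.0, -1.699]
```

```bash
python3 -m creep '[[[1.5,-5,0,0,0,-0.17,0.45],[3,-10,0,0,0,-0.35,0.45],[4.5,-15,0,0,0,-0.52,0.45],[6,-20,0,0,0,-0.7,0.45],[7.5,-25,0,0,0,-0.87,0.45],[9,-30,0,0,0,-1.05,0.45],[10.5,-35,0,0,0,-1.22,0.45],[12,-40,0,0,0,-1.4,0.45],[13.5,-44,0,0,0,-1.57,0.45],[15,-46.9,0,0,0,-1.7,0.45]]]' 40; python3 -m creep '[[[0,0,0,0,0,0,0.45],[0,0,0,0,0,0,0.45]]]'; python3 - <<'E'
from h import *
o=bot.get_obs(); c=cal('wrist'); im,d=bot.read_camera('wrist'); P,uv=cloud('wrist',d,c); cv2.imwrite('pics/ag.png',im)
hsv=cv2.cvtColor(im,cv2.COLOR_BGR2HSV); m=((hsv[:,:,0]<12)|(hsv[:,:,0]>172))&(hsv[:,:,1]>110)&(hsv[:,:,2]>60)
u,v=np.meshgrid(range(640),range(400)); m&=(v<300)
n,l,s,_=cv2.connectedComponentsWithStats(m.astype(np.uint8)); k=1+np.argmax(s[1:,4]); vv,uu=np.nonzero(l==k)
X=onz('wrist',np.c_[uu,vv],.001,c); print('mat',rect(X),s[k])
delta([*fromrack(0,.2145),.012],np.radians(94.8))
print(proj('wrist',[[*fromrack(0,.2145),.032]],c))
E
```

```text
t: 43.3
eef_pos: [0.5235, 0.1568, 0.1821]
tool_rot: [-0.001, 0.674, 0.739, -0.0]
contact_force: [1.0, -0.3, 0.2]
gripper_width: 0.45
t: 43.55
eef_pos: [0.5231, 0.1538, 0.1821]
tool_rot: [-0.001, 0.677, 0.736, -0.001]
contact_force: [0.8, -0.5, -0.5]
gripper_width: 0.454
mat (array([518.3, 321.9]), array([331.5, 204.2]), 4.2) [  375    34   164   266 35942]
t 43.6 at [0.5232 0.1533 0.1824] row [0.21, 0.0, 17.04] [-0.002, 0.001, -0.001]
[[319.6896235  184.74555528]]
```

View pics/ag.png

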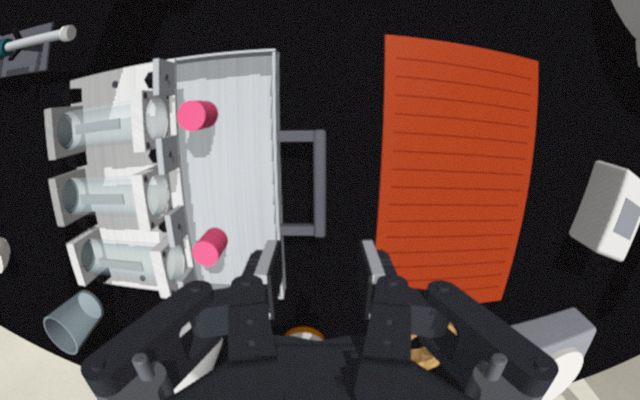

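```bash
python3 -m creep '[[[0.2,0,5,0,0,0,0.45],[0.2,0,10,0,0,0,0.45],[0.2,0,13,0,0,0,0.45],[0.2,0,15.5,0,0,0,0.45],[0.2,0,17,0,0,0,0.45],[0.2,0,17,0,0,0,0.45],[0.2,0,17,0,0,0,0],[0.2,0,17,0,0,0,0],[0.2,0,17,0,0,0,0],[0.2,0,17,0,0,0,0]]]' 60; python3 -m creep '[[[0,0,0,0,0,0,0]]]'; python3 - <<'E'
from h import *
M=np.array([.5200,.3215]); a=np.radians(4.1); e=np.array([-np.sin(a),np.cos(a)])
delta([*(M+.107*e),bot.get_obs()['eef_pos'][2]],np.radians(90+4.1))
o=bot.get_obs(); print(torack(o['eef_pos']),o['gripper_width'],o['contact_force'],o['q'])
c=cal('wrist'); im,d=bot.read_camera('wrist'); cv2.imwrite('pics/ah.png',im)
hsv=cv2.cvtColor(im,cv2.COLOR_BGR2HSV); m=((hsv[:,:,0]<12)|(hsv[:,:,0]>172))&(hsv[:,:,1]>110)&(hsv[:,:,2]>60)
E
```

```text
t: 44.85
eef_pos: [0.5245, 0.1564, 0.0144]
tool_rot: [0.001, 0.677, 0.736, 0.0]
contact_force: [-0.4, -2.6, 5.6]
gripper_width: 0.122
t: 44.98
eef_pos: [0.5245, 0.1565, 0.0144]
tool_rot: [0.001, 0.677, 0.736, 0.0]
contact_force: [-0.1, -2.2, 5.9]
gripper_width: 0.124
t 44.98 at [0.5245 0.1565 0.0144] row [27.18, 1.09, -0.02] [0.002, 0.001, 0.013]
[[0.00185173 0.21555377 0.01440159]] 0.12448392209057359 [-0.13637088 -2.22022739  5.93632041] [ 0.1748877   0.70270543 -0.75747382  1.97234769  0.71037471  0.75132249
  0.64481694]
```

View pics/ah.png

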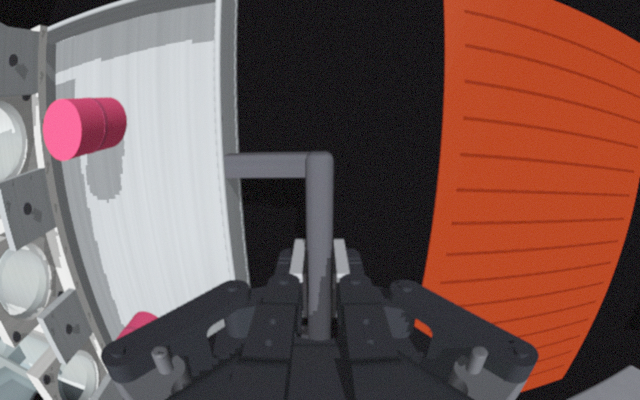

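```bash
python3 -m creep '[[[0.3,0,0,0,0,0,0],[0.8,0,0,0,0,0,0],[1.6,0.1,0,0,0,0,0],[2.6,0.1,0,0,0,0,0],[3.7,0.1,0,0,0,0,0],[4.8,0.2,0,0,0,0,0],[5.9,0.2,0,0,0,0,0],[7,0.3,0,0,0,0,0],[8.1,0.3,0,0,0,0,0],[9.2,0.4,0,0,0,0,0]]]' 60; python3 -m creep '[[[1.1,0,0,0,0,0,0],[2.2,0,0,0,0,0,0],[3.3,0.1,0,0,0,0,0],[4.4,0.1,0,0,0,0,0],[5.5,0.2,0,0,0,0.003,0],[6.6,0.2,0,0,0,0.006,0],[7.7,0.3,0,0,0,0.01,0],[8.8,0.4,0,0,0,0.013,0],[9.9,0.4,0,0,0,0.013,0],[11,0.4,0,0,0,0.013,0]]]';  python3 - <<'E'
from h import *
M=np.array([.5200,.3215]); a=np.radians(4.1); e=np.array([-np.sin(a),np.cos(a)])
delta([*(M+.107*e),bot.get_obs()['eef_pos'][2]],np.radians(90+4.1))
print(bot.get_obs()['gripper_width'])
E
```

```text
t: 46.28
eef_pos: [0.5209, 0.2465, 0.014]
tool_rot: [0.002, 0.677, 0.736, -0.001]
contact_force: [-0.5, -6.3, 5.7]
gripper_width: 0.127
t: 47.52
eef_pos: [0.5159, 0.3565, 0.014]
tool_rot: [0.002, 0.682, 0.732, -0.001]
contact_force: [0.4, -6.2, 5.3]
gripper_width: 0.118
t 47.52 at [0.5159 0.3565 0.014 ] row [7.18, 0.15, -0.03] [0.001, 0.004, -0.001]
0.11838871328497719
```

```bash
python3 -m creep '[[[1.1,0,0,0,0,0,0],[2.2,0,0,0,0,0,0],[3.3,0.1,0,0,0,0,0],[4.4,0.1,0,0,0,0,0],[5.4,0.1,0,0,0,0,0],[6,0.1,0,0,0,0,0],[6.2,0.1,0,0,0,0,0],[6.2,0.1,0,0,0,0,0]]]';  python3 - <<'E'
from h import *
M=np.array([.5200,.3215]); a=np.radians(4.1); e=np.array([-np.sin(a),np.cos(a)])
delta([*(M+.107*e),bot.get_obs()['eef_pos'][2]],np.radians(90+4.1))
c=cal('wrist'); im,d=bot.read_camera('wrist'); cv2.imwrite('pics/ai.png',im)
im,d=bot.read_camera('top'); cv2.imwrite('pics/ait.png',cv2.resize(im[100:280,140:460],None,fx=2.5,fy=2.5))
E
```

```text
t: 48.52
eef_pos: [0.5122, 0.419, 0.0141]
tool_rot: [0.001, 0.682, 0.732, -0.0]
contact_force: [-0.0, -4.8, 6.2]
gripper_width: 0.125
t 48.52 at [0.5122 0.419  0.0141] row [0.92, 0.08, -0.0] [0.001, 0.003, -0.001]
```

View pics/ai.png

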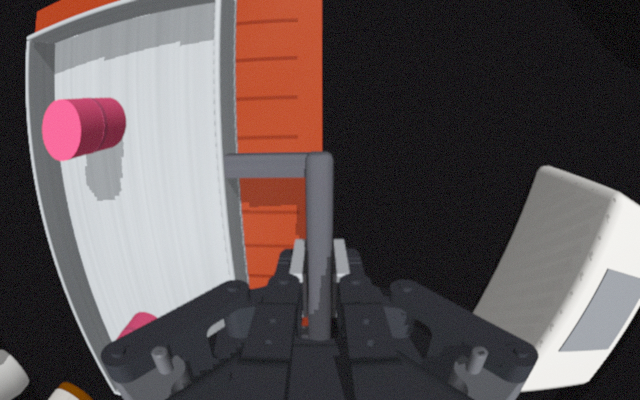

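View pics/ait.png

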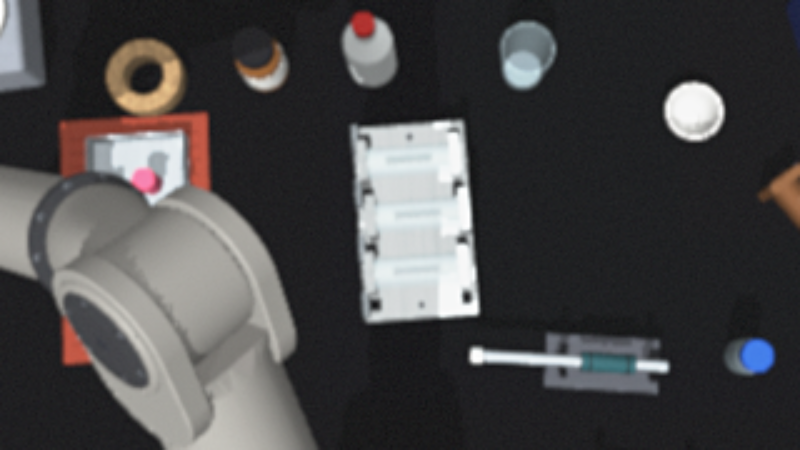

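```bash
python3 -m creep '[[[0.3,0,0,0,0,0,0],[0.6,0.05,0,0,0,0,0],[0.85,0.05,0,0,0,0,0],[0.85,0.05,0,0,0,0,0],[0.85,0.05,0,0,0,0.0,0.4],[0.85,0.05,0,0,0,0,0.4],[0.85,0.05,0,0,0,0,0.4],[0.85,0.05,-3,0,0,0,0.4],[0.85,0.05,-8,0,0,0,0.4],[0.85,0.05,-14,0,0,0,0.4]]]'; python3 -m creep '[[[0,0,-4,0,0,0,0.4],[0,0,-4,0,0,0,0.4],[0,0,-4,0,0,0,0.4]]]'; python3 - <<'E'
from h import *
c=cal('wrist'); im,d=bot.read_camera('wrist'); cv2.imwrite('pics/aj.png',im); P,uv=cloud('wrist',d,c)
m=(P[:,2]>.016)&(P[:,2]<.036)&(P[:,0]>.34)&(P[:,0]<.68)&(P[:,1]>.22)&(P[:,1]<.46); print('tray+h',rect(P[m]))
E
```

```text
t: 49.88
eef_pos: [0.5103, 0.4286, 0.1537]
tool_rot: [-0.0, 0.681, 0.732, -0.001]
contact_force: [1.3, 0.6, 0.4]
gripper_width: 0.398
t: 50.25
eef_pos: [0.5107, 0.4286, 0.1925]
tool_rot: [0.0, 0.681, 0.732, -0.0]
contact_force: [0.1, -0.9, 0.5]
gripper_width: 0.4
tray+h (array([517.4, 344.6]), array([269.9, 178.5]), 3.9)
```

View pics/aj.png

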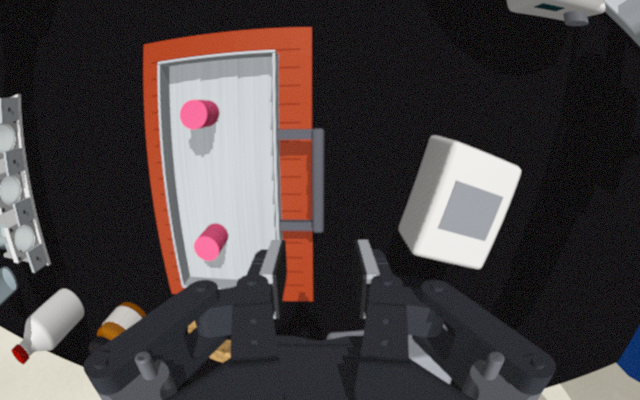

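```bash
python3 - <<'E'
from h import *
c=cal('wrist'); im,d=bot.read_camera('wrist'); P,uv=cloud('wrist',d,c)
hsv=cv2.cvtColor(im,cv2.COLOR_BGR2HSV); m=((hsv[:,:,0]<14)|(hsv[:,:,0]>174))&(hsv[:,:,1]>150)&(hsv[:,:,2]>60)
u,v=np.meshgrid(range(640),range(400)); m&=(v<310)&(u<340)&(u>120)
n,l,s,_=cv2.connectedComponentsWithStats(m.astype(np.uint8)); k=np.isin(l,[i for i in range(1,n) if s[i,4]>300]); vv,uu=np.nonzero(k)
X=onz('wrist',np.c_[uu,vv],.001,c); print('mat',rect(X))
# in tray frame
a=np.radians(3.9); T=np.array([.519,.3206]); ex=np.array([np.cos(a),np.sin(a)]); ey=np.array([-ex[1],ex[0]])
Y=np.c_[(X[:,:2]-T)@ex,(X[:,:2]-T)@ey]*1000
for x0 in range(-150,150,40):
    q=Y[(Y[:,0]>x0)&(Y[:,0]<x0+20)]; print(x0,q[:,1].min().round(1) if len(q) else None,q[:,1].max().round(1) if len(q) else None)
q=Y[(Y[:,1]>-60)&(Y[:,1]<60)]; print('x',q[:,0].min().round(1),q[:,0].max().round(1))
im,d=bot.read_camera('top'); cv2.imwrite('pics/ak.png',cv2.resize(im[100:280,140:460],None,fx=2.5,fy=2.5))
E
```

```text
mat (array([519.8, 320.9]), array([333.4, 204.3]), 4.1)
-150 -101.9 101.5
-110 -101.2 101.7
-70 -101.5 101.8
-30 -101.3 99.7
10 -101.1 99.7
50 -101.3 101.8
90 -101.5 101.8
130 -100.9 102.9
x -165.9 -141.4
```

View pics/ak.png

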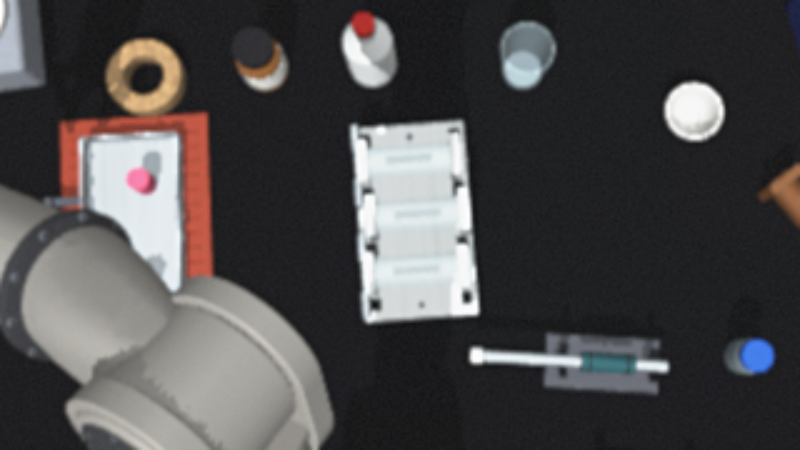

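```bash
python3 -c "
from station import bot
print(bot.hand_in(), bot.get_obs()['t'])"
```

```text
the job is handed in; nothing more can be done
the job is handed in; nothing more can be done
```

The job is done and handed in at about 50 s of the 210 s allowed.

- **Tubes:** I laid all three tubes in the rack lanes. Right after placing, each was within about 2 mm of its lane centre, and the later pictures show them still seated.
- **Tray to the rack:** The tray had been knocked by about 3 cm before I reached it, so I measured it again and slid it by its handle to 107 mm from the rack's origin, square with the rack.
- **Plugs:** Only two tubes held a plug; the middle lane's tube was already empty. I pushed both plugs out with the rod, at about 6.5 N measured mid-push. Both dropped into the tray and are standing upright in it. The gripper never touched them.
- **Rod:** It is back in its forks, within about 1 mm of where it started.
- **Tray to the mat:** I slid it by its handle without lifting it. The last wrist picture puts it within about 1 mm of the mat's centre and 0.2° of square.

The last pictures show nothing else moved, including the brown and yellow look-alikes, though they did not show the yellow one again after the tray slide. I saw no grip slackening. The mat's centre came out up to 4 mm apart between different views, but the final check measured the tray and mat in the same wrist view. No check failed.

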